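# Stand the till tablet up on its kickstand

## Task

Take the tablet out of the wooden slot rack, lean it on the sloped plywood rest with its screen against the slope and its bottom edge on the ledge, let go, and while it leans there swing the orange kickstand on its back out as far as it goes. Then take the tablet again and stand it in the middle of the dark mat, leaning back on its kickstand, screen towards the robot and square with the mat, the mat's middle between its bottom edge and the kickstand's foot, and let go. Handle the tablet gently, never let it fall flat, and leave the other things where they are.

Things in the scene. Friction and masses are not known exactly. Their poses are not given: they have to be found in the camera images.
- tablet: Tablet in a grey case: slab 180 mm wide (y), 135 high (z), 8 thick (x -4 to 4), 0.3 to 0.5 kg. Origin: middle of the bottom edge. x points out of the back (screen on the -x side), z to the top edge. Starts upright in one of the rack's slots. On the back two black hinge ears (y 19 to 28 mm either side, x 4 to 24, z 77 to 93) carry the kickstand; above z = 93 mm both faces are bare for gripping
- top_edge (a point): middle of the tablet's top edge (tablet z = 135 mm); axes as the tablet's
- hinge (a point): middle of the kickstand's hinge axis (along tablet y), at tablet x = 20 mm, z = 85 mm; axes as the tablet's
- foot (a point): centre of the rubber foot (radius 4 mm) at the kickstand's free end, 78 mm from the hinge. Axes as the kickstand's: z from foot to hinge, y along the hinge. The orange kickstand is a plate 34 mm wide (y), 8 mm thick (x). Folded, it is parallel to the slab with a 12 mm gap between them and the foot's centre is at tablet z = 7 mm
- leg (a joint): kickstand angle (rad): 0 folded along the back, 0.70 at its stop, fully out (foot away from the back). A stiff friction hinge (0.12 N m): it stays where it is left. Standing on it fully out, the tablet leans back about 0.31 rad (18 degrees), bottom edge and foot about 70 mm apart
- rack: fixed wooden rack, 134 x 200 mm, 75 mm high; origin at the centre of its underside. Three slots 34 mm wide, 42 mm apart along its x, with a floor 6 mm up; the tablet stands in it with its axes parallel to the rack's
- seat (a point): on the rest: where the tablet's origin (middle of its bottom edge) comes when it is properly seated; on the ledge's surface, axes as the rest's
- rest: fixed plywood rest, base 130 x 190 mm, origin under its centre. Slope 80 mm long, 25 degrees (0.44 rad) from vertical, top towards the rest's -x. A tablet seated on it has its y along the rest's y and its back facing up and to the rest's +x. The ledge, square to the slope, has two lips (10 mm high, y = 62 to 86 mm either side) that leave a 13 mm trough for the 8 mm slab
- mat: fixed dark mat, 140 mm (x) by 200 mm (y), 4 mm thick; origin at the centre of its underside. Its +x points away from the robot
- mat_top (a point): centre of the mat's upper surface, axes as the mat's
- insole_box_a: grey and teal insole carton in the rack, 28 x 150 x 95 mm; its origin is at the bottom, 10 mm to -x of its middle. Leave alone
- insole_box_b: white and orange insole carton in the rack, 28 x 150 x 95 mm; its origin is at the bottom, 10 mm to -x of its middle. Leave alone
- spray_a: black spray bottle, 40 mm wide, 145 mm high, origin under its centre. Leave alone
- spray_b: black spray bottle, 40 mm wide, 145 mm high, origin under its centre. Leave alone
- brush: shoe brush lying on the counter, 170 mm long along its x, origin under its middle. Leave alone
- card_reader: black card reader lying flat, 150 x 76 x 24 mm, origin under its centre. Leave alone
- mug: blue mug, 76 mm wide, 90 mm high, origin under its centre. Leave alone
Mind the look-alikes: they are no part of the job. Leave any green look-alike of the rest alone.

How it is judged:
By the outcome, as a careful person would: the job done as asked, in the order asked, and still so for the second after the job is handed in, with the robot touching nothing.
It also fails if it takes over 72 s, if anything falls off the work surface, if the arm or the gripper's body presses on something with over 40 N, if the wrist force passes 120 N, or if a joint passes its speed limit or range.

## Robot

A 6-joint arm with a two-finger parallel gripper is mounted at the origin on the work surface. World frame = base frame: x ahead of the robot, y to its left, z up, the work surface at z = 0. Lengths are in mm, angles in rad, forces in N, time in s.
With the tool pointing down it reaches from about 275 to 1000 mm from the base axis. Payload 8.4 kg.
Tool frame: the origin (TCP) lies midway between the tips of the shut fingers; the grasp point (between the pads) lies 19 mm behind it; z points along the fingers, y is the direction in which the jaws open and shut (so a half turn about z gives the same grasp; the last joint's range is limited). The gripper opens to 85 mm and grips with 20 to 120 N. Pads are 22 mm wide; open, the fingers measure 114 mm over their backs; the gripper's body (76 mm by 85 mm) begins 54 mm behind the grasp point. The pads swing forward as they close: fully open they stand 13 mm farther back than shut.
Start: joints at [1.139, 0.353, 1.633, -0, 1.155, -0.002], TCP at [260.43, 568.159, 231.281] pointing down, gripper open.
Joint ranges: [-2.63, 2.63], [-0.92, 2.1], [0.06, 2.66], [-1.3, 4.44], [0, 2.69], [-3.02, 3.02]. Speed limits (rad/s): [2.22, 2.22, 2.79, 3.14, 3.14, 3.14].

## Interface

Orientations are given as [roll, pitch, yaw] about the fixed x, y, z axes, in that order (R = Rz(yaw) Ry(pitch) Rx(roll)).
In Python, from rig import * gives the robot as it stands.
- The arm moves only by the tool play_rows, never from a script. Its argument "moves" is a list of rows, each a list of 3 entries, a list of its own where there are three numbers: the shift along the tool's x, y, z in m, then the turn, a rotation vector about the tool's x, y, z in rad, then the opening in per cent of the stroke, from 0 (shut) to 100 (fully open). In form: [[[x, y, z], [rx, ry, rz], fingers], ...]. A call has 1 to 20 rows; each row shifts and turns the commanded pose from where the row before left it, along the tool's axes as they then stand; what a row does not reach is not made up. A row lasts 1/10 s, in which the tool goes at most 50 mm and 8.59 degrees, less where a joint would pass 70% of its speed; a pose out of reach is approached as far as the arm can. A call is refused whole if a number of a shift passes 0.05 or a number of a turn 0.15, either way. A call with a gripper value outside its range is refused whole. The fingers move at their own pace and stop on an object; "squeeze" is the grip in N (left out, the last holds). Time passes only in rows, so rows that do not move let the fingers close. It gives the time, the measured TCP pose, the force and the opening at its end, in the units of the state.
- sense(): the state, without advancing time (a new reading comes with each control period).
- grab_frame(name): name is "scene" or "top" or "wrist"; returns a dict with "pixels" (480x640x3 uint8, red, green, blue), "intrinsics" (3x3 intrinsics, pixels), "distortion" ([k1, k2, p1, p2, k3] as OpenCV has them; the pictures are not rectified), "R" (3x3) and "t" (3): a world point X has camera coordinates R X + t. Camera axes: x right, y down, z forward; pixel columns grow to the right and rows downward; lengths in mm; the calibration is good to about 2 mm. A picture is of the moment at which its call begins. There is no depth.
- sign_off(): hands the job in, once; it reports no verdict.
The state is a dict: "clock": time; "qpos": joint angles; "qvel": joint speeds; "joint_efforts": joint torques, N m; "eef_pos": TCP position; "tcp_rot": TCP orientation; "contact_force": force on the tool from outside, world axes, zero at the start; "wrist_torque": the same for the moment, N m; "opening": opening from 0.0 (shut) to 1.0 (fully open).
Only numpy, scipy, OpenCV 4.12 (cv2) and the standard library are available. Lean on these libraries where they do the work, as an engineer would, in place of code of your own. Each camera call takes 0.05 s, during which the arm holds its last target. There are 200 camera calls.

## Working session

There is one attempt and no reset: what is moved stays moved. The work goes in short steps, Python scripts to look and compute and a tool call to move; the robot and the scene stay as the last step left them, time stands still between calls to the robot, and variables do not carry over. Pictures are saved under pics/ and viewed, about 8 in all and at most 12, crops included, and the job is handed in when it is done.

Besides the shell and the picture viewer there is one more tool, called after "Call:" by a JSON object that holds its "name" and its "arguments". play_rows: Moves the arm, as the interface text tells. Its arguments: {"type":"object","properties":{"moves":{"type":"array"},"squeeze":{"type":"number"}},"required":["moves"]}

```bash
ls; mkdir -p pics
python3 - <<'E'
from rig import *
import cv2
for n in("scene","top"):
    f=grab_frame(n); cv2.imwrite(f"pics/{n}0.png",f["pixels"][:,:,::-1])
    print(n,f["intrinsics"].tolist(),f["distortion"],f["R"],f["t"])
print(sense())
E
```

```text
pics
scene [[439.325734218447, 0.0, 324.95770924361284], [0.0, 439.325734218447, 237.528647462015], [0.0, 0.0, 1.0]] [-0.03575161  0.          0.          0.          0.        ] [[-0.7407014   0.6717894   0.00777365]
 [ 0.56801521  0.63237731 -0.5267425 ]
 [-0.35877591 -0.38574336 -0.84998936]] [ 329.33349308 -323.43846791 1310.98172719]
top [[527.8942547916064, 0.0, 321.46581229776314], [0.0, 527.8942547916064, 233.75170249349551], [0.0, 0.0, 1.0]] [-0.1614536  0.         0.         0.         0.       ] [[-0.01906192 -0.99940294 -0.02881661]
 [-0.98223359  0.02410067 -0.1861084 ]
 [ 0.18669179  0.02475705 -0.98210654]] [ 158.5615234   564.12811782 1265.31599086]
{'clock': 0.1, 'qpos': array([ 1.13855257e+00,  3.53544577e-01,  1.63409155e+00, -1.24642607e-05,
        1.15524209e+00, -2.40828938e-03]), 'qvel': array([ 9.38777264e-04,  2.66375814e-05, -9.16421226e-04, -1.67555073e-03,
       -6.08124578e-05, -1.08009146e-04]), 'joint_efforts': array([ 1.71510437e-03, -6.06358123e+01, -3.42819035e+01,  2.62348194e-04,
        3.99133743e-03,  7.16784098e-05]), 'eef_pos': array([260.26690079, 567.72618826, 230.64460352]), 'tcp_rot': array([-3.14030707e+00,  8.30094562e-06,  2.71176223e+00]), 'contact_force': array([ 0.12455708,  0.52490223, -1.13580418]), 'wrist_torque': array([-0.03166476,  0.02357132,  0.02876023]), 'opening': 0.9996732456036033}
```

View pics/scene0.png

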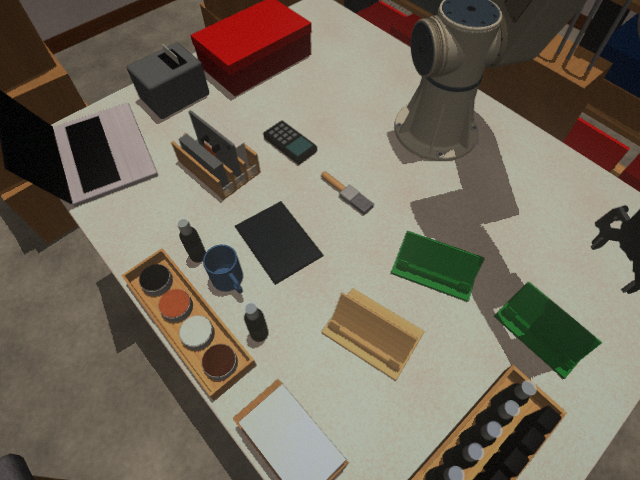

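View pics/top0.png

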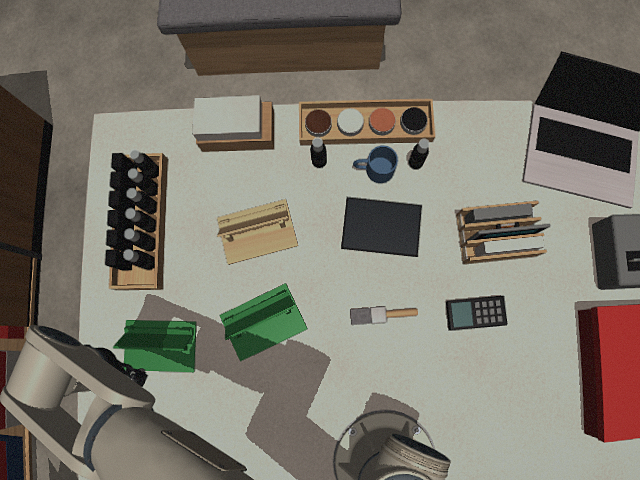

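```bash
cat > h.py <<'E'
import numpy as np, cv2
from scipy.optimize import least_squares
from scipy.spatial.transform import Rotation as Ro
def cal(f): return {k:np.array(f[k]) for k in("intrinsics","distortion","R","t")}
def ray(c,uv):
    n=cv2.undistortPoints(np.array([[uv]],float),c["intrinsics"],c["distortion"])[0,0]
    return -c["R"].T@c["t"], c["R"].T@np.array([n[0],n[1],1])
def tri(obs):
    A=[];b=[]
    for c,uv in obs:
        o,d=ray(c,uv); d/=np.linalg.norm(d); P=np.eye(3)-np.outer(d,d); A.append(P); b.append(P@o)
    X=np.linalg.solve(sum(A),sum(b)); return X,[np.linalg.norm(a@X-k) for a,k in zip(A,b)]
def atz(c,uv,z):
    o,d=ray(c,uv); return o+d*(z-o[2])/d[2]
def proj(c,X):
    return cv2.projectPoints(np.array(X,float).reshape(-1,3),cv2.Rodrigues(c["R"])[0],c["t"],c["intrinsics"],c["distortion"])[0][:,0]
def crop(im,x,y,w,h,W,H):
    o=cv2.resize(im[y:y+h,x:x+w],(W,H),interpolation=cv2.INTER_CUBIC)
    for u in range((x//10+1)*10,x+w,10):
        p=int((u+.5-x)*W/w); cv2.line(o,(p,0),(p,6),(0,0,255),1); 
        if u%20==0: cv2.putText(o,str(u),(p-10,16),0,.35,(0,0,255),1)
    for v in range((y//10+1)*10,y+h,10):
        p=int((v+.5-y)*H/h); cv2.line(o,(0,p),(6,p),(0,0,255),1)
        if v%20==0: cv2.putText(o,str(v),(8,p+4),0,.35,(0,0,255),1)
    return o
E
python3 - <<'E'
from h import *
from rig import *
import pickle
C={n:cal(grab_frame(n)) for n in("scene","top")}; pickle.dump(C,open("cal.pkl","wb"))
t=cv2.imread("pics/top0.png");s=cv2.imread("pics/scene0.png")
o=np.vstack([np.hstack([crop(t,450,185,112,84,400,300),crop(s,160,105,112,84+7,400,300)]),np.hstack([crop(t,208,192,100,75,400,300),crop(s,312,282,120,90+12,400,300)])])
cv2.imwrite("pics/c1.png",o)
mt=[(347,198),(422,205),(417,256),(341,248)];ms=[(322,255),(276,282),(235,235),(280,202)]
for p in mt: print("t",atz(C["top"],p,4).round(1))
for p in ms: print("s",atz(C["scene"],p,4).round(1))
E
```

```text
t [671.4  78.5   4. ]
t [ 647.6 -118.4    4. ]
t [512.7 -97.9   4. ]
t [538.5  97.7   4. ]
s [541.6  96.    4. ]
s [671.4  77.8   4. ]
s [665.8 -93.4   4. ]
s [516.5 -97.6   4. ]
```

View pics/c1.png

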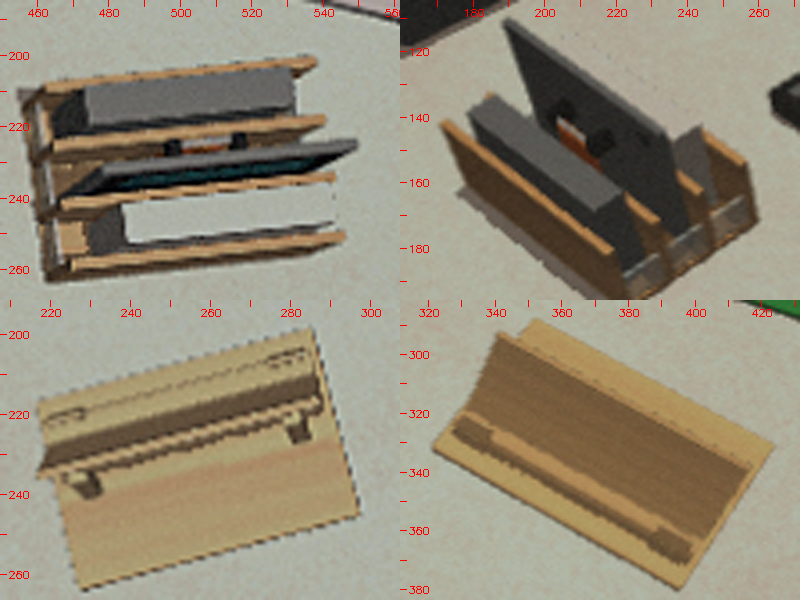

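Run:
```python
from h import *
from rig import *
import pickle
C=pickle.load(open("cal.pkl","rb"))
T,S=C["top"],C["scene"]
def q(n,a,b): X,e=tri([(T,a),(S,b)]); print(n,X.round(1),np.round(e,1)); return X
a=q("tabL",(478,232),(190,111.1)); b=q("tabR",(550,225),(235,145.3)); print(np.linalg.norm(a-b))
c0=lambda u,v:(u/4+208,v/4+192)
c1=lambda u,v:(312+(u-400)*.3,282+(v-300)*.34)
q("slope top L?",c0(38,472-300),c1(497,332)); q("slope top R?",c0(318,392-300),c1(752,462))
for n,u in (("far L",(38,100)),("far R",(310,28)),("nearL",(80,290)),("nearR",(360,215))): print(n,atz(T,c0(*u),6).round(1))
for n,u in (("s left",(432,450)),("s bot",(680,588)),("s right",(773,445)),("s top",(530,318))): print(n,atz(S,c1(*u),6).round(1))
f=grab_frame("wrist"); s=sense(); R=Ro.from_euler("xyz",s["tcp_rot"]).as_matrix()
cR=f["R"]@R; ct=-f["R"].T@f["t"]-s["eef_pos"]
print("camera axes in tool (rows)",cR.round(3),"cam pos in tool",(R.T@ct).round(1)); print(f["intrinsics"],f["distortion"])
```

```text
tabL [ 571.6 -229.5  249.5] [55.1 55.1]
tabR [ 532.4 -374.6   55.8] [70.6 70.6]
245.22397313029626
slope top L? [593.7 318.9 213.8] [76.3 76.3]
slope top R? [584.3 314.7  86.8] [90.4 90.4]
far L [628.7 421.7   6. ]
far R [672.5 240.6   6. ]
nearL [501.5 391.7   6. ]
nearR [546.7 208.9   6. ]
s left [675.5 243.5   6. ]
s bot [628.3 424.2   6. ]
s right [504.3 393.2   6. ]
s top [551.4 208.4   6. ]
camera axes in tool (rows) [[-0.     1.     0.002]
 [-0.961  0.    -0.275]
 [-0.275 -0.002  0.961]] cam pos in tool [  70.7    0.5 -143.8]
[[379.83799576   0.         320.24397842]
 [  0.         379.83799576 235.6424316 ]
 [  0.           0.           1.        ]] [-0.0650084  0.         0.         0.         0.       ]
```

Run:
```python
from h import *
import pickle
C=pickle.load(open("cal.pkl","rb"))
T,S=C["top"],C["scene"]
def q(n,a,b): X,e=tri([(T,a),(S,b)]); print(n,X.round(1),np.round(e,1)); return X
a=q("tabL",(478,232),(235,145.3)); b=q("tabR",(550,225),(190,111.1)); print(np.linalg.norm(a-b))
c0=lambda u,v:(u/4+208,v/4+192)
c1=lambda u,v:(312+(u-400)*.3,282+(v-300)*.34)
q("slope top +y",c0(38,172),c1(752,465)); q("slope top -y",c0(318,75),c1(497,332))
q("slope top -y b",c0(318,92),c1(497,332))
q("lip +y",c0(62,112),c1(675,545)); q("lip -y",c0(290,55),c1(470,430))
r=lambda u,v:(450+u/3.571,185+v/3.571)
rs=lambda u,v:(160+(u-400)/3.571,105+v/3.297)
q("rack far wall +y top",r(45,90),rs(612,250)); q("far -y",r(315,60),rs(445,122))
q("near wall -y top",r(345,236),rs(703,130));q("mid2 +y",r(65,205),rs(703,192));q("mid2 -y",r(335,177),rs(703,192))
q("near wall +y",r(72,267),rs(745,163))
```

```text
tabL [ 545.6 -223.5  139.6] [1.4 1.4]
tabR [ 559.7 -404.5  136.5] [0.3 0.3]
181.5557569491718
slope top +y [562.4 401.8  94.6] [1.5 1.5]
slope top -y [614.  229.6 107.6] [4. 4.]
slope top -y b [608.1 228.3  95.1] [1. 1.]
lip +y [615.  401.9  26.3] [1.1 1.1]
lip -y [650.5 252.5  21.6] [0.3 0.3]
rack far wall +y top [ 616.1 -208.9   71.8] [0.6 0.6]
far -y [ 633.2 -407.    70.8] [0.6 0.6]
near wall -y top [ 481.2 -394.1   -1.5] [58.8 58.8]
mid2 +y [ 533.1 -216.3   69.8] [1.3 1.3]
mid2 -y [ 519.5 -378.9  -25.2] [80. 80.]
near wall +y [ 490.6 -219.5   69.2] [0. 0.]
```

```bash
cat >> h.py <<'E'
def go(s,pos,rpy=None):
    R=Ro.from_euler("xyz",s["tcp_rot"]); d=R.inv().apply(np.array(pos)-s["eef_pos"])/1000
    msg=f"shift {d.round(4)} |{np.linalg.norm(d):.3f}|"
    if rpy is not None:
        r=(R.inv()*(rpy if isinstance(rpy,Ro) else Ro.from_euler("xyz",rpy))).as_rotvec(); msg+=f" turn {r.round(4)}"
        R2=R*Ro.from_rotvec(r); msg+=f" shift if turned first {(R2.inv().apply(np.array(pos)-s['eef_pos'])/1000).round(4)}"
    print(msg)
E
python3 - <<'E'
from h import *
from rig import *
go(sense(),[620,290,260],[-np.pi,0,np.radians(104.5)])
E
```

```text
shift [-0.4428 -0.1029 -0.029 ] |0.455| turn [-6.000e-04  3.000e-04  8.879e-01] shift if turned first [-0.3592  0.2786 -0.029 ]
```

Call:
{"name": "play_rows", "arguments": {"moves": [[[-0.01, -0.002, -0.003], [0, 0, 0], 100], [[-0.03, -0.007, -0.003], [0, 0, 0], 100], [[-0.04, -0.0095, -0.003], [0, 0, 0], 100], [[-0.04, -0.0095, -0.003], [0, 0, 0], 100], [[-0.04, -0.0095, -0.003], [0, 0, 0], 100], [[-0.04, -0.0095, -0.003], [0, 0, 0], 100], [[-0.04, -0.0095, -0.003], [0, 0, 0], 100], [[-0.04, -0.0095, -0.003], [0, 0, 0], 100], [[-0.04, -0.0095, -0.003], [0, 0, 0], 100], [[-0.04, -0.009, -0.003], [0, 0, 0], 100], [[-0.04, -0.009, 0], [0, 0, 0], 100], [[-0.03, -0.007, 0], [0, 0, 0.1], 100], [[-0.013, -0.002, 0], [0, 0, 0.13], 100], [[0, 0, 0], [0, 0, 0.13], 100], [[0, 0, 0], [0, 0, 0.13], 100], [[0, 0, 0], [0, 0, 0.13], 100], [[0, 0, 0], [0, 0, 0.13], 100], [[0, 0, 0], [0, 0, 0.13], 100], [[0, 0, 0], [0, 0, 0.01], 100], [[0, 0, 0], [0, 0, 0], 100]]}}

```text
clock: 2.25
eef_pos: [619.8, 288.8, 261.4]
tcp_rot: [3.142, 0.0, 1.825]
contact_force: [-0.1, -1.2, -0.0]
opening: 0.998
```

Run:
```python
from h import *
from rig import *
import pickle
f=grab_frame("wrist"); cv2.imwrite("pics/w1.png",f["pixels"][:,:,::-1]); pickle.dump(cal(f),open("w1.pkl","wb"))
s=sense(); print(s["eef_pos"],s["tcp_rot"],s["contact_force"],s["qpos"],s["clock"])
go(s,[720,300,300],[-np.pi,0,np.radians(104.5)])
```

```text
[619.74815323 288.96767413 261.36824783] [3.14158431e+00 1.07771063e-04 1.82496372e+00] [ 0.38309289  0.65698293 -0.17692066] [ 4.34158615e-01  4.20408586e-01  1.46494300e+00 -1.13071576e-04
  1.25625216e+00  1.80026207e-01] 2.3
shift [-0.0145  0.0998 -0.0386] |0.108| turn [0.     0.0001 0.0011] shift if turned first [-0.0144  0.0998 -0.0386]
```

View pics/w1.png

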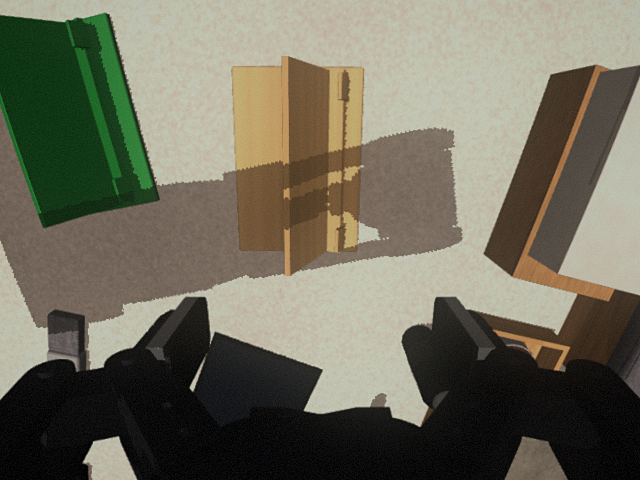

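Call:
{"name": "play_rows", "arguments": {"moves": [[[-0.0045, 0.02, -0.01], [0, 0, 0], 100], [[-0.005, 0.04, -0.02], [0, 0, 0], 100], [[-0.005, 0.03, -0.0085], [0, 0, 0], 100], [[0, 0.01, 0], [0, 0, 0], 100], [[0, 0, 0], [0, 0, 0], 100]]}}

```text
clock: 2.8
eef_pos: [720.8, 300.0, 298.8]
tcp_rot: [-3.141, 0.0, 1.823]
contact_force: [0.4, -0.3, -0.4]
opening: 1.002
```

Run:
```python
from h import *
from rig import *
import pickle
f=grab_frame("wrist"); cv2.imwrite("pics/w2.png",f["pixels"][:,:,::-1]); pickle.dump(cal(f),open("w2.pkl","wb"))
s=sense(); print(s["eef_pos"],s["tcp_rot"],s["clock"])
go(s,[560,-270,300],[-np.pi,0,np.radians(94.6)])
```

```text
[719.5457939  299.92007331 298.50670158] [-3.13955716e+00  1.01963289e-04  1.82298087e+00] 2.85
shift [-0.5121 -0.2967 -0.0008] |0.592| turn [-0.002   0.0003  0.1719] shift if turned first [-0.5553 -0.2047 -0.0015]
```

Call:
{"name": "play_rows", "arguments": {"moves": [[[-0.012, -0.007, 0], [0, 0, 0], 100], [[-0.03, -0.0174, 0], [0, 0, 0], 100], [[-0.038, -0.022, 0], [0, 0, 0], 100], [[-0.038, -0.022, 0], [0, 0, 0], 100], [[-0.038, -0.022, 0], [0, 0, 0], 100], [[-0.038, -0.022, 0], [0, 0, 0], 100], [[-0.038, -0.022, 0], [0, 0, 0], 100], [[-0.038, -0.022, 0], [0, 0, 0], 100], [[-0.038, -0.022, 0], [0, 0, 0], 100], [[-0.038, -0.022, 0], [0, 0, 0], 100], [[-0.038, -0.022, 0], [0, 0, 0], 100], [[-0.038, -0.022, 0], [0, 0, 0], 100], [[-0.038, -0.022, 0], [0, 0, 0], 100], [[-0.032, -0.0185, 0], [0, 0, 0], 100], [[-0.02, -0.0115, 0], [0, 0, 0.06], 100], [[0, 0, 0], [0, 0, 0.112], 100], [[0, 0, 0], [0, 0, 0], 100]]}}

```text
clock: 4.55
eef_pos: [558.1, -269.8, 299.7]
tcp_rot: [-3.141, -0.0, 1.647]
contact_force: [0.2, -0.0, 0.0]
opening: 1.002
```

Run:
```python
from h import *
from rig import *
import pickle
f=grab_frame("wrist"); cv2.imwrite("pics/w3.png",f["pixels"][:,:,::-1]); pickle.dump(cal(f),open("w3.pkl","wb"))
s=sense(); print(s["eef_pos"],s["tcp_rot"],s["clock"])
c=cal(f)
print(proj(c,[[545.6,-223.5,141],[559.7,-404.5,141]]))
w2=pickle.load(open("w2.pkl","rb")); w1=pickle.load(open("w1.pkl","rb"))
print(proj(w2,[[588,316,50]]),proj(w1,[[588,316,50]]))
```

```text
[ 558.59692581 -269.21737438  299.72243506] [-3.14105189e+00 -3.25299483e-04  1.65176620e+00] 4.6
[[309.96109188 158.11820511]
 [311.77511019 358.94845399]]
[[199.11421968 150.11490015]] [[295.17516514 167.63613219]]
```

Run:
```python
from h import *
a,b,c=[cv2.imread(f"pics/w{i}.png") for i in(1,2,3)]
o=np.hstack([crop(a,222,45,160,240,267,400),crop(b,120,45,160,240,267,400),crop(c,225,120,160,240,266,400)])
cv2.imwrite("pics/c2.png",cv2.resize(o,(800,400)))
```

```text
(no output)
```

View pics/c2.png

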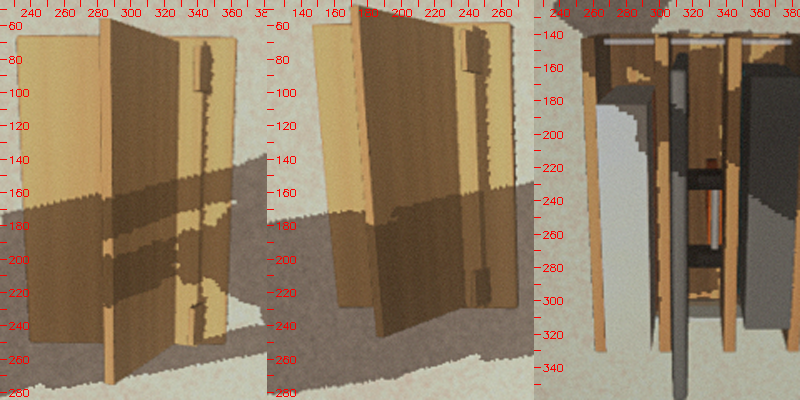

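Run:
```python
from h import *
import pickle
W=[pickle.load(open(f"w{i}.pkl","rb")) for i in(1,2,3)]
A=lambda u,v:(222+u/1.66875-.3,45+v/1.6667-.3)
B=lambda u,v:(120+(u-267)/1.66875-.3,45+v/1.6667-.3)
D=lambda u,v:(225+(u-534)/1.6675-.3,120+v/1.6667-.3)
th=np.radians(14.3); c0=np.array([588.6,316.2,0]); Rr=Ro.from_euler("z",th)
def q(n,a,b):
    X,e=tri([(W[0],A(*a)),(W[1],B(*b))]); print(n,X.round(1),np.round(e[0],1),"rest frame",Rr.inv().apply(X-c0).round(1)); return X
q("topfront +y",(111,20),(359,6));q("topfront -y",(114,383),(384,336))
q("slopebase +y",(179,40),(454,25));q("slopebase -y",(176,344),(465,305))
q("lip in +y",(193,92),(463,72));q("lip out +y",(209,92),(483,72));q("lip in -y",(190,305),(469,268));q("lip out -y",(204,304),(490,268))
q("base far+y",(237,37),(512,23));q("base far-y",(225,345),(517,305))
q("base near+y",(16,36),(313,24));q("base near-y",(30,342),(339,306))
for n,p in(("tab -y",(680,398)),("tab +y",(680.5,56))): print(n,atz(W[2],D(*p),141).round(1))
for n,p in(("wallmid1 -y",(664,350)),("wallmid2 -y",(729,350)),("wm1 +y",(662,35)),("wm2 +y",(734,35))): print(n,atz(W[2],D(*p),75).round(1))
```

```text
topfront +y [564.5 401.9  93. ] 0.1 rest frame [-2.2 89.  93. ]
topfront -y [607.1 228.9  93.1] 0.1 rest frame [ -3.7 -89.1  93.1]
slopebase +y [595.7 411.7  18.8] 0.2 rest frame [30.5 90.8 18.8]
slopebase -y [639.7 238.3  28.5] 0.5 rest frame [ 30.3 -88.1  28.5]
lip in +y [610.5 385.   34.7] 0.1 rest frame [38.2 61.2 34.7]
lip out +y [619.8 388.4  21.1] 0.2 rest frame [48.  62.3 21.1]
lip in -y [639.9 268.5  44.3] 0.1 rest frame [ 38.  -58.9  44.3]
lip out -y [650.4 266.4  23.3] 0.4 rest frame [ 47.6 -63.5  23.3]
base far+y [628.3 423.7   4.6] 0.2 rest frame [65.  94.4  4.6]
base far-y [672.8 241.1  11. ] 1.4 rest frame [ 63.  -93.5  11. ]
base near+y [501.1 392.5   3.4] 0.3 rest frame [-66.   95.5   3.4]
base near-y [547.9 208.3   7. ] 0.3 rest frame [-66.1 -94.5   7. ]
tab -y [ 560.1 -404.   141. ]
tab +y [ 547.4 -219.6  141. ]
wallmid1 -y [ 548.8 -413.    75. ]
wallmid2 -y [ 591.3 -409.7   75. ]
wm1 +y [ 535.  -213.1   75. ]
wm2 +y [ 575.7 -210.    75. ]
```

Run:
```python
from h import *
from rig import *
go(sense(),[553.3,-312,105],[-np.pi,0,np.radians(94.2)])
```

```text
shift [-0.0423 -0.0086  0.1947] |0.199| turn [-0.0005 -0.0003  0.0077] shift if turned first [-0.0423 -0.0084  0.1947]
```

Call:
{"name": "play_rows", "arguments": {"moves": [[[-0.02, -0.004, 0], [0, 0, 0.0077], 100], [[-0.0223, -0.0044, 0.01], [0, 0, 0], 100], [[0, 0, 0.03], [0, 0, 0], 100], [[0, 0, 0.04], [0, 0, 0], 100], [[0, 0, 0.04], [0, 0, 0], 100], [[0, 0, 0.03], [0, 0, 0], 100], [[0, 0, 0.02], [0, 0, 0], 100], [[0, 0, 0.015], [0, 0, 0], 100], [[0, 0, 0.0097], [0, 0, 0], 100], [[0, 0, 0], [0, 0, 0], 100], [[0, 0, 0], [0, 0, 0], 100]]}}

```text
clock: 5.7
eef_pos: [555.5, -312.4, 105.9]
tcp_rot: [3.141, 0.001, 1.643]
contact_force: [-0.1, 0.3, 0.7]
opening: 1.001
```

Run:
```python
from h import *
from rig import *
f=grab_frame("wrist"); cv2.imwrite("pics/w4.png",f["pixels"][:,:,::-1])
s=sense(); print(s["eef_pos"],s["tcp_rot"],s["clock"],s["contact_force"])
g=grab_frame("scene")["pixels"][:,:,::-1].copy()
cv2.imwrite("pics/c3.png",np.hstack([cv2.resize(f["pixels"][:,:,::-1],(440,330)),crop(g,140,70,150,138,360,330)]))
```

```text
[ 555.65190014 -312.54445319  106.24785401] [3.14013054e+00 9.64486949e-04 1.64272663e+00] 5.75 [ 0.10658865  0.21312236 -0.41984132]
```

View pics/c3.png

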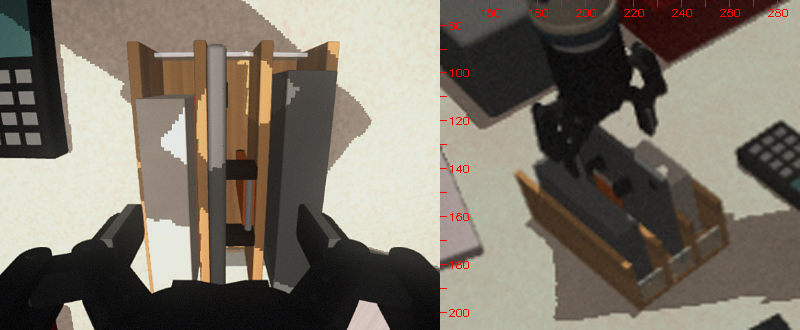

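Call:
{"name": "play_rows", "arguments": {"moves": [[[0.0005, -0.0024, 0.001], [0, 0, 0], 60], [[0, 0, 0], [0, 0, 0], 40], [[0, 0, 0], [0, 0, 0], 25], [[0, 0, 0], [0, 0, 0], 15], [[0, 0, 0], [0, 0, 0], 8], [[0, 0, 0], [0, 0, 0], 4], [[0, 0, 0], [0, 0, 0], 2], [[0, 0, 0], [0, 0, 0], 0], [[0, 0, 0], [0, 0, 0], 0], [[0, 0, 0], [0, 0, 0], 0]], "squeeze": 40}}

```text
clock: 6.8
eef_pos: [552.8, -312.0, 104.2]
tcp_rot: [3.141, 0.0, 1.642]
contact_force: [1.3, -1.1, 0.0]
opening: 0.087
```

Run:
```python
from h import *
from rig import *
s=sense(); print(s["eef_pos"],s["tcp_rot"],s["clock"],s["contact_force"],s["opening"],s["wrist_torque"])
```

```text
[ 552.77584591 -312.03998536  104.20406995] [3.14109738e+00 2.60203148e-04 1.64210052e+00] 6.8 [ 1.3025256  -1.0676202   0.03205121] 0.08668796718061174 [ 0.02781375 -0.3716863  -0.02498408]
```

Call:
{"name": "play_rows", "arguments": {"moves": [[[0, 0, -0.005], [0, 0, 0], 0], [[0, 0, -0.015], [0, 0, 0], 0], [[0, 0, -0.03], [0, 0, 0], 0], [[0, 0, -0.03], [0, 0, 0], 0], [[0, 0, -0.03], [0, 0, 0], 0], [[0, 0, -0.03], [0, 0, 0], 0], [[0, 0, -0.02], [0, 0, 0], 0], [[0, 0, -0.01], [0, 0, 0], 0], [[0, 0, 0], [0, 0, 0], 0]]}}

```text
clock: 7.7
eef_pos: [552.8, -312.2, 275.8]
tcp_rot: [3.14, 0.001, 1.642]
contact_force: [0.0, -0.1, -3.9]
opening: 0.086
```

```bash
cat >> h.py <<'E'
REL=Ro.from_euler("z",np.pi/2)*Ro.from_euler("x",np.pi)
def tabtool(origin,yaw,tilt,L):   # tilt>0: top towards +x
    Rt=Ro.from_euler("ZY",[np.radians(yaw),np.radians(tilt)]); return np.array(origin)+Rt.apply([0,0,L]),Rt*REL,Rt
SEAT=np.array([622.1,324.5,22.2])
E
python3 - <<'E'
from h import *
from rig import *
s=sense(); print(s["eef_pos"],s["tcp_rot"],s["contact_force"],s["opening"],s["wrist_torque"])
p,R,Rt=tabtool(SEAT,14,-25,98.2); pre=p+Rt.apply([2.5,0,100]); print("final",p,"pre",pre,R.as_euler("xyz"))
go(s,pre,R)
E
```

```text
[ 552.84319989 -312.15146817  275.83364278] [3.13974938e+00 1.32444478e-03 1.64207610e+00] [ 3.42378577e-03 -5.48448665e-02 -3.93283118e+00] 0.0857603319031724 [-0.02687187 -0.01075603 -0.02406852]
final [581.83164713 314.459972   111.19942469] pre [543.02364424 304.78405015 202.88674905] [2.70526034 0.         1.81514242]
shift [0.6162 0.034  0.0722] |0.621| turn [-0.4335  0.0392 -0.17  ] shift if turned first [0.601  0.0958 0.1252]
```

Call:
{"name": "play_rows", "arguments": {"moves": [[[0.01, 0.001, 0], [0, 0, 0], 0], [[0.025, 0.0014, 0], [0, 0, 0], 0], [[0.038, 0.002, 0], [0, 0, 0], 0], [[0.04, 0.0022, 0], [0, 0, 0], 0], [[0.04, 0.0022, 0], [0, 0, 0], 0], [[0.04, 0.0022, 0], [0, 0, 0], 0], [[0.04, 0.0022, 0], [0, 0, 0], 0], [[0.04, 0.0022, 0], [0, 0, 0], 0], [[0.04, 0.0022, 0], [0, 0, 0], 0], [[0.04, 0.0022, 0], [0, 0, 0], 0], [[0.04, 0.0022, 0], [0, 0, 0], 0], [[0.04, 0.0022, 0], [0, 0, 0], 0], [[0.04, 0.0022, 0], [0, 0, 0], 0], [[0.04, 0.0022, 0], [0, 0, 0], 0], [[0.04, 0.0022, 0], [0, 0, 0], 0], [[0.035, 0.002, 0], [0, 0, 0], 0], [[0.02, 0.001, 0], [0, 0, 0], 0], [[0.008, 0, 0], [0, 0, 0], 0], [[0, 0, 0], [0, 0, 0], 0]]}}

```text
clock: 9.6
eef_pos: [541.6, 305.2, 273.0]
tcp_rot: [-3.14, 0.001, 1.643]
contact_force: [1.1, -1.1, -4.7]
opening: 0.084
```

Call:
{"name": "play_rows", "arguments": {"moves": [[[0, 0, 0], [-0.05, 0.0045, -0.02], 0], [[0, 0, 0], [-0.1, 0.009, -0.04], 0], [[0, 0, 0], [-0.12, 0.011, -0.047], 0], [[0, 0, 0], [-0.11, 0.01, -0.043], 0], [[0, 0, 0], [-0.0535, 0.0047, -0.02], 0], [[0, 0, 0], [0, 0, 0], 0]]}}

```text
clock: 10.2
eef_pos: [540.4, 302.3, 272.9]
tcp_rot: [2.709, -0.0, 1.814]
contact_force: [0.1, 0.1, -4.4]
opening: 0.091
```

Run:
```python
from h import *
from rig import *
s=sense(); print(s["eef_pos"],s["tcp_rot"],s["clock"],s["opening"])
p,R,Rt=tabtool(SEAT,14,-25,98.2)
go(s,p+Rt.apply([2.5,0,100]),R);go(s,p+Rt.apply([2.5,0,10]),R)
```

```text
[540.36623848 302.28676398 272.92687602] [ 2.70901474e+00 -2.09343509e-04  1.81448029e+00] 10.2 0.09063276074369968
shift [ 0.0018 -0.0265  0.0649] |0.070| turn [-0.0038  0.0001 -0.0007] shift if turned first [ 0.0018 -0.0267  0.0648]
shift [ 0.0018 -0.0261  0.1549] |0.157| turn [-0.0038  0.0001 -0.0007] shift if turned first [ 0.0018 -0.0267  0.1548]
```

Call:
{"name": "play_rows", "arguments": {"moves": [[[0.0018, -0.006, 0.01], [-0.0038, 0, -0.0007], 0], [[0, -0.01, 0.025], [0, 0, 0], 0], [[0, -0.0107, 0.03], [0, 0, 0], 0], [[0, 0, 0.03], [0, 0, 0], 0], [[0, 0, 0.02], [0, 0, 0], 0], [[0, 0, 0.01], [0, 0, 0], 0], [[0, 0, 0], [0, 0, 0], 0], [[0, 0, 0], [0, 0, 0], 0]]}}

```text
clock: 11.0
eef_pos: [570.2, 313.8, 149.8]
tcp_rot: [2.703, -0.002, 1.815]
contact_force: [0.3, -0.0, -4.0]
opening: 0.092
```

Run:
```python
from h import *
from rig import *
s=sense(); print(s["eef_pos"],s["tcp_rot"],s["clock"],s["opening"])
p,R,Rt=tabtool(SEAT,14,-25,98.2)
go(s,p+Rt.apply([2.5,0,10]),R);go(s,p+Rt.apply([2.5,0,0]),R)
f=grab_frame("wrist"); g=grab_frame("scene"); c=cal(g); w=cal(f)
P=s["eef_pos"]; RR=Ro.from_euler("xyz",s["tcp_rot"])*REL.inv()
tab=lambda q:P+RR.apply(np.array(q)-[0,0,98.2])
pts=[tab([4,y,0]) for y in(-90,90)]+[tab([4,y,135]) for y in(-90,90)]
seat=[SEAT+Rt.apply([0,y,0]) for y in(-62,62)]
out=[]
for fr,c,b in((f,w,None),(g,cal(g),1)):
    im=fr["pixels"][:,:,::-1].copy()
    for q in proj(c,pts): cv2.circle(im,tuple(q.round().astype(int)),1,(255,255,0),-1)
    for q in proj(c,seat): cv2.circle(im,tuple(q.round().astype(int)),1,(0,0,255),-1)
    out.append(cv2.resize(im,(400,300)) if b is None else crop(im,300,230,140,160,400,457))
o=np.zeros((457,800,3),np.uint8); o[:300,:400]=out[0]; o[:,400:]=out[1]; cv2.imwrite("pics/c4.png",o)
```

```text
[570.2434791  313.75649251 149.80433785] [ 2.70327146e+00 -1.61474098e-03  1.81519874e+00] 11.0 0.09178063990739586
shift [-0.0022 -0.0035  0.0298] |0.030| turn [ 0.002  -0.0015 -0.0006] shift if turned first [-0.0021 -0.0035  0.0298]
shift [-0.0022 -0.0035  0.0398] |0.040| turn [ 0.002  -0.0015 -0.0006] shift if turned first [-0.0021 -0.0035  0.0398]
```

View pics/c4.png

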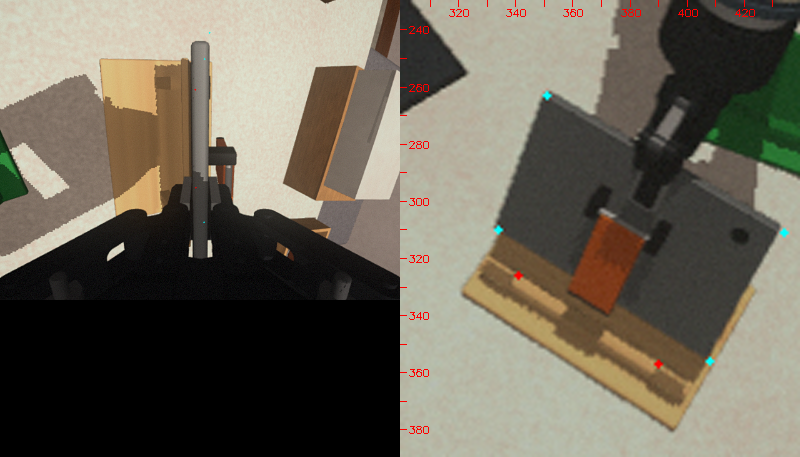

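Call:
{"name": "play_rows", "arguments": {"moves": [[[-0.0022, -0.0035, 0.01], [0.002, -0.0015, -0.0006], 0], [[0, 0, 0.013], [0, 0, 0], 0], [[0, 0, 0.007], [0, 0, 0], 0], [[0, 0, 0.003], [0, 0, 0], 0], [[0, 0, 0.002], [0, 0, 0], 0], [[0, 0, 0.001], [0, 0, 0], 0], [[0, 0, 0], [0, 0, 0], 0], [[0, 0, 0], [0, 0, 0], 0]]}}

```text
clock: 11.9
eef_pos: [582.2, 314.8, 115.8]
tcp_rot: [2.705, -0.0, 1.816]
contact_force: [0.0, -0.4, -3.2]
opening: 0.089
```

Run:
```python
from h import *
from rig import *
s=sense(); print(s["eef_pos"],s["tcp_rot"],s["clock"],s["opening"],s["contact_force"],s["wrist_torque"])
p,R,Rt=tabtool(SEAT,14,-25,98.2)
go(s,p+Rt.apply([2.5,0,0]),R)
```

```text
[582.18413481 314.75863453 115.75992372] [ 2.70469017e+00 -1.37026940e-04  1.81588635e+00] 11.9 0.08857650131774641 [ 0.03643509 -0.41834871 -3.21113485] [-0.10813095  0.56042439  0.01537938]
shift [-0.0002  0.0002  0.004 ] |0.004| turn [ 0.0006 -0.0004  0.0006] shift if turned first [-0.0002  0.0002  0.004 ]
```

Call:
{"name": "play_rows", "arguments": {"moves": [[[0, 0, 0.001], [0, 0, 0], 0], [[0, 0, 0.001], [0, 0, 0], 0], [[0, 0, 0.001], [0, 0, 0], 0], [[0, 0, 0], [0, 0, 0], 0]]}}

```text
clock: 12.3
eef_pos: [583.3, 315.0, 112.6]
tcp_rot: [2.705, -0.0, 1.816]
contact_force: [0.1, 0.4, -3.9]
opening: 0.087
```

Call:
{"name": "play_rows", "arguments": {"moves": [[[0, 0, 0.001], [0, 0, 0], 0], [[0, 0, 0.0005], [0, 0, 0], 0], [[0, 0, 0], [0, 0, 0], 0]]}}

```text
clock: 12.6
eef_pos: [584.0, 315.2, 111.9]
tcp_rot: [2.705, -0.0, 1.816]
contact_force: [-3.8, -1.4, 2.7]
opening: 0.085
```

Call:
{"name": "play_rows", "arguments": {"moves": [[[0, -0.001, -0.0003], [0, 0, 0], 0], [[0, -0.001, 0], [0, 0, 0], 0], [[0, 0, 0], [0, 0, 0], 0]]}}

```text
clock: 12.9
eef_pos: [582.4, 314.9, 111.1]
tcp_rot: [2.704, -0.0, 1.816]
contact_force: [-0.1, -0.5, -0.5]
opening: 0.087
```

Call:
{"name": "play_rows", "arguments": {"moves": [[[0, -0.0007, 0], [0, 0, 0], 0], [[0, 0, 0], [0, 0, 0], 4], [[0, 0, 0], [0, 0, 0], 8], [[0, 0, 0], [0, 0, 0], 11], [[0, 0, 0], [0, 0, 0], 14], [[0, 0, 0], [0, 0, 0], 18], [[0, 0, 0], [0, 0, 0], 25], [[0, 0, 0], [0, 0, 0], 35], [[0, 0, 0], [0, 0, 0], 50], [[0, 0, 0], [0, 0, 0], 50]]}}

```text
clock: 13.9
eef_pos: [581.4, 314.5, 110.5]
tcp_rot: [2.705, -0.0, 1.816]
contact_force: [0.4, -0.4, 0.1]
opening: 0.506
```

Run:
```python
from h import *
from rig import *
s=sense(); print(s["eef_pos"],s["tcp_rot"],s["clock"],s["opening"],s["contact_force"],s["qpos"])
```

```text
[581.42161949 314.50133565 110.51071993] [ 2.70513283e+00 -2.55611364e-05  1.81581303e+00] 13.9 0.5062938080651621 [ 0.44510954 -0.44495451  0.1446137 ] [ 0.56190306  0.39921935  1.97488059 -0.36941099  0.37338494  0.63489597]
```

Call:
{"name": "play_rows", "arguments": {"moves": [[[0, 0, -0.01], [0, 0, 0], 60], [[0, 0, -0.03], [0, 0, 0], 100], [[0, 0, -0.04], [0, 0, 0], 100], [[0, 0, -0.04], [0, 0, 0], 100], [[0, 0, -0.04], [0, 0, 0], 100], [[0, 0, -0.02], [0, 0, 0], 100], [[0, 0, 0], [0, 0, 0], 100]]}}

```text
clock: 14.6
eef_pos: [507.8, 296.8, 277.9]
tcp_rot: [2.699, -0.002, 1.816]
contact_force: [-0.6, 0.5, -0.0]
opening: 1.0
```

```bash
cat >> h.py <<'E'
TORG=SEAT+np.array([0,0,-0.5])
def leggrip(phi,a0=65.,tx=10.,lz=23.,back=0.,yaw=14.,dy=0.):
    """tool pose gripping the leg at leg angle phi (deg), tool rigid with leg; a0 tool tilt from tablet -z at phi=0"""
    Rt=Ro.from_euler("ZY",np.radians([yaw,-25])); a=np.radians(a0); k=np.array([np.sin(a),0,np.cos(a)])
    tcp=np.array([20,dy,lz])-k*(20-tx)/np.sin(a)+k*back
    h=np.array([20,0,85]); Q=Ro.from_rotvec([0,-np.radians(phi),0])
    z=-k; y=np.array([0,-1.,0]); x=np.cross(y,z); Rg=Ro.from_matrix(np.c_[x,y,z])
    return TORG+Rt.apply(h+Q.apply(tcp-h)),Rt*Q*Rg
E
python3 - <<'E'
from h import *
from rig import *
s=sense(); print(s["eef_pos"],s["tcp_rot"],s["clock"],s["opening"])
for ph in(0,20,40): p,R=leggrip(ph); print(ph,p.round(1),R.as_matrix()[:,2].round(2))
p,R=leggrip(0,back=110); print(p)
go(s,[740,345,300],R)
E
```

```text
[507.79834891 296.76708903 277.92061863] [ 2.69944473e+00 -2.48529275e-03  1.81640985e+00] 14.6 1.0004152658770262
0 [623.4 324.8  42.5] [-0.62 -0.16 -0.77]
20 [643.7 329.9  53. ] [-0.33 -0.08 -0.94]
40 [659.4 333.8  70. ] [-0. -0. -1.]
[691.98088861 341.92326239 126.80996784]
shift [-0.0096  0.2236  0.0814] |0.238| turn [ 0.8848 -0.8886  1.3843] shift if turned first [ 0.1673  0.0094 -0.1692]
```

Call:
{"name": "play_rows", "arguments": {"moves": [[[0, 0, -0.005], [0.06, 0, 0], 100], [[0, 0, -0.005], [0.12, 0, 0], 100], [[0, 0, -0.005], [0.12, 0, 0], 100], [[0, 0, -0.005], [0.1, 0, 0], 100], [[0, 0.01, 0], [0.042, 0, 0], 100], [[-0.001, 0.03, 0], [0, 0, 0], 100], [[-0.002, 0.04, 0], [0, 0, 0], 100], [[-0.002, 0.04, 0], [0, 0, 0], 100], [[-0.002, 0.04, 0], [0, 0, 0], 100], [[-0.002, 0.04, 0], [0, 0, 0], 100], [[-0.001, 0.025, 0], [0, 0, 0], 100], [[0, 0.012, 0], [0, 0, 0.06], 100], [[0, 0, 0], [0, 0, 0.13], 100], [[0, 0, 0], [0, 0, 0.14], 100], [[0, 0, 0], [0, 0, 0.14], 100], [[0, 0, 0], [0, 0, 0.14], 100], [[0, 0, 0], [0, 0, 0.14], 100], [[0, 0, 0], [0, 0, 0.14], 100], [[0, 0, 0], [0, 0, 0.14], 100], [[0, 0, 0], [0, 0, 0.14], 100]]}}

```text
clock: 16.6
eef_pos: [734.0, 342.2, 290.1]
tcp_rot: [-3.139, 0.007, 0.64]
contact_force: [-0.6, 0.1, 0.7]
opening: 0.996
```

Call:
{"name": "play_rows", "arguments": {"moves": [[[0, 0, 0], [0, 0, 0.14], 100], [[0, 0, 0], [0, 0, 0.14], 100], [[0, 0, 0], [0, 0, 0.12], 100], [[0, 0, 0], [0, -0.06, 0], 100], [[0, 0, 0], [0, -0.12, 0], 100], [[0, 0, 0], [0, -0.12, 0], 100], [[0, 0, 0], [0, -0.12, 0], 100], [[0, 0, 0], [0, -0.12, 0], 100], [[0, 0, 0], [0, -0.11, 0], 100], [[0, 0, 0], [0, -0.048, 0], 100], [[0, 0, 0], [0, 0, 0], 100]]}}

```text
clock: 17.7
eef_pos: [734.9, 342.3, 283.9]
tcp_rot: [3.141, 0.706, 0.244]
contact_force: [-0.3, 0.2, -2.2]
opening: 0.999
```

Run:
```python
from h import *
from rig import *
s=sense(); print(s["eef_pos"],s["tcp_rot"],s["clock"],s["qpos"])
p,R=leggrip(0,back=90); print(p)
go(s,p,R)
```

```text
[734.93883016 342.34562184 283.94301766] [3.14064284 0.70554698 0.24434739] 17.7 [0.39368238 1.23332688 0.09330992 0.16225572 2.50879895 1.81606516]
[679.5070072  338.81317445 111.48907898]
shift [ 0.0702 -0.0101  0.1667] |0.181| turn [0.001  0.0074 0.    ] shift if turned first [ 0.069  -0.01    0.1672]
```

Call:
{"name": "play_rows", "arguments": {"moves": [[[0.005, -0.001, 0.01], [0, 0, 0], 100], [[0.012, -0.002, 0.03], [0, 0, 0], 100], [[0.015, -0.002, 0.035], [0, 0, 0], 100], [[0.015, -0.002, 0.035], [0, 0, 0], 90], [[0.012, -0.002, 0.03], [0, 0, 0], 80], [[0.008, -0.001, 0.018], [0, 0, 0], 75], [[0.003, 0, 0.009], [0, 0.007, 0], 75], [[0, 0, 0], [0, 0, 0], 75], [[0, 0, 0], [0, 0, 0], 75]]}}

```text
clock: 18.6
eef_pos: [680.6, 339.5, 120.7]
tcp_rot: [-3.141, 0.687, 0.246]
contact_force: [-0.1, 0.2, 0.3]
opening: 0.747
```

Run:
```python
from h import *
from rig import *
s=sense(); print(s["eef_pos"],s["tcp_rot"],s["clock"],s["qpos"],s["opening"])
p,R=leggrip(0,back=35); go(s,p,R)
p,R=leggrip(0); go(s,p,R)
f=grab_frame("wrist"); g=grab_frame("scene")
Rt=Ro.from_euler("ZY",np.radians([14,-25])); tab=lambda q:TORG+Rt.apply(q)
pts=[tab([24,y,z]) for y in(-17,17) for z in(3,85)]+[tab([4,y,z]) for y in(-90,90) for z in(0,135)]
out=[]
for i,fr in enumerate((f,g)):
    im=fr["pixels"][:,:,::-1].copy()
    for q in proj(cal(fr),pts): cv2.circle(im,tuple(q.round().astype(int)),2-i,(255,255,0),-1)
    out.append(cv2.resize(im,(480,360)) if i==0 else crop(im,310,240,130,146,320,360))
cv2.imwrite("pics/c5.png",np.hstack(out))
```

```text
[680.62216823 339.46040176 120.71640074] [-3.14079152  0.68725281  0.24613073] 18.6 [0.41285908 1.09650211 0.70042461 0.11815958 2.02222372 1.75191033] 0.747106732204635
shift [0.0043 0.0003 0.0629] |0.063| turn [ 0.0003 -0.0109  0.0014] shift if turned first [0.005  0.0004 0.0629]
shift [0.0039 0.0003 0.0979] |0.098| turn [ 0.0003 -0.0109  0.0014] shift if turned first [0.005  0.0004 0.0979]
```

View pics/c5.png

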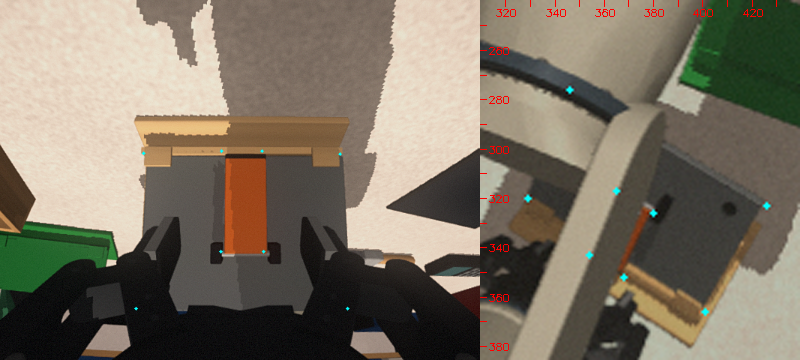

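```bash
cat >> h.py <<'E'
TORG=TORG+Ro.from_euler("ZY",np.radians([14,-25])).apply([0,-4.8,1.])
E
python3 - <<'E'
from h import *
from rig import *
s=sense()
p,R=leggrip(0,tx=11); go(s,p,R)
E
```

```text
shift [0.0026 0.0051 0.0966] |0.097| turn [ 0.0002 -0.0112  0.0013] shift if turned first [0.0037 0.0051 0.0965]
```

Call:
{"name": "play_rows", "arguments": {"moves": [[[0.002, 0.003, 0.01], [0, -0.011, 0.0013], 75], [[0.0017, 0.0021, 0.025], [0, 0, 0], 75], [[0, 0, 0.025], [0, 0, 0], 75], [[0, 0, 0.015], [0, 0, 0], 72], [[0, 0, 0.008], [0, 0, 0], 70], [[0, 0, 0.004], [0, 0, 0], 70], [[0, 0, 0], [0, 0, 0], 70], [[0, 0, 0], [0, 0, 0], 70]]}}

```text
clock: 19.5
eef_pos: [630.4, 321.6, 50.5]
tcp_rot: [3.141, 0.7, 0.244]
contact_force: [0.0, 0.1, 0.2]
opening: 0.699
```

Run:
```python
from h import *
from rig import *
s=sense(); print(s["eef_pos"],s["tcp_rot"],s["clock"],s["contact_force"])
p,R=leggrip(0,tx=11); go(s,p,R)
f=grab_frame("wrist"); cv2.imwrite("pics/w6.png",f["pixels"][100:400,120:520,::-1])
```

```text
[630.4371743  321.64190815  50.4880362 ] [3.14107244 0.69978937 0.24405178] 19.5 [0.01553977 0.05518678 0.24302034]
shift [-0.0004  0.      0.0085] |0.008| turn [ 0.0003  0.0017 -0.0002] shift if turned first [-0.0005  0.      0.0085]
```

View pics/w6.png

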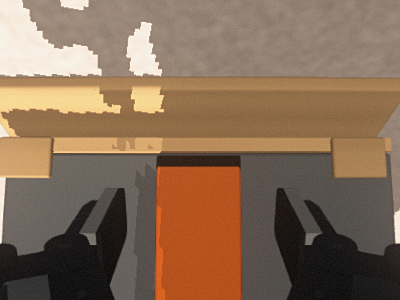

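Call:
{"name": "play_rows", "arguments": {"moves": [[[-0.0005, 0, 0.004], [0, 0, 0], 65], [[0, 0, 0.003], [0, 0, 0], 60], [[0, 0, 0.0015], [0, 0, 0], 55], [[0, 0, 0], [0, 0, 0], 50], [[0, 0, 0], [0, 0, 0], 46], [[0, 0, 0], [0, 0, 0], 43], [[0, 0, 0], [0, 0, 0], 40], [[0, 0, 0], [0, 0, 0], 37], [[0, 0, 0], [0, 0, 0], 34], [[0, 0, 0], [0, 0, 0], 30], [[0, 0, 0], [0, 0, 0], 30]], "squeeze": 25}}

```text
clock: 20.65
eef_pos: [624.1, 320.4, 43.9]
tcp_rot: [3.141, 0.701, 0.244]
contact_force: [1.1, 4.6, 1.0]
opening: 0.389
```

Run:
```python
from h import *
from rig import *
s=sense(); print(s["eef_pos"],s["tcp_rot"],s["clock"],s["contact_force"],s["opening"])
for ph in(0,10,40): p,R=leggrip(ph,tx=11); go(s,p,R)
# per-step increments for 2.5deg
for a,b in((0,2.5),(20,22.5)):
    (p,R),(p2,R2)=leggrip(a,tx=11),leggrip(b,tx=11)
    print(R.inv().apply(p2-p)/1000,(R.inv()*R2).as_rotvec())
```

```text
[624.08455704 320.36919487  43.89107862] [3.14130812 0.7005997  0.2443148 ] 20.65 [1.14857702 4.61310595 0.99363164] 0.38858979732649035
shift [ 0.0003  0.0003 -0.0007] |0.001| turn [ 0.0003  0.0025 -0.    ] shift if turned first [ 0.0003  0.0003 -0.0007]
shift [ 0.0056  0.0003 -0.0111] |0.012| turn [ 0.0003  0.177  -0.    ] shift if turned first [ 0.0075  0.0003 -0.0099]
shift [ 0.0102  0.0003 -0.0453] |0.046| turn [3.000e-04 7.006e-01 1.000e-04] shift if turned first [ 0.037   0.0003 -0.0281]
[ 1.52260624e-03  9.42690215e-18 -2.48541096e-03] [0.         0.04363323 0.        ]
[ 1.52260624e-03 -8.66958578e-18 -2.48541096e-03] [-5.55155550e-17  4.36332313e-02 -1.04091666e-16]
```

Call:
{"name": "play_rows", "arguments": {"moves": [[[0.0015, 0, -0.0025], [0, 0.0436, 0], 30], [[0.0015, 0, -0.0025], [0, 0.0436, 0], 30], [[0.0015, 0, -0.0025], [0, 0.0436, 0], 30], [[0.0015, 0, -0.0025], [0, 0.0436, 0], 30], [[0, 0, 0], [0, 0, 0], 30]]}}

```text
clock: 21.15
eef_pos: [634.8, 322.7, 49.0]
tcp_rot: [3.141, 0.524, 0.244]
contact_force: [1.8, 1.7, -3.5]
opening: 0.388
```

Run:
```python
from h import *
from rig import *
s=sense(); print(s["eef_pos"],s["tcp_rot"],s["clock"],s["contact_force"],s["opening"],s["wrist_torque"])
p,R=leggrip(20,tx=11); go(s,p,R)
```

```text
[634.82317839 322.65293895  48.95232282] [3.14062086 0.52401706 0.2442651 ] 21.15 [ 1.76226896  1.7131761  -3.54498189] 0.3882475474751995 [ 0.28286425 -0.86547481 -0.10250522]
shift [ 0.006  -0.0001 -0.0103] |0.012| turn [0.0009 0.175  0.    ] shift if turned first [ 0.0077 -0.0001 -0.0091]
```

Call:
{"name": "play_rows", "arguments": {"moves": [[[0.002, 0, -0.0023], [0, 0.0436, 0], 30], [[0.0017, 0, -0.0024], [0, 0.0436, 0], 30], [[0.0015, 0, -0.0025], [0, 0.0436, 0], 30], [[0.0015, 0, -0.0025], [0, 0.0436, 0], 30], [[0, 0, 0], [0, 0, 0], 30]]}}

```text
clock: 21.65
eef_pos: [644.2, 324.9, 54.5]
tcp_rot: [3.141, 0.352, 0.244]
contact_force: [-0.6, 0.1, 1.7]
opening: 0.386
```

Run:
```python
from h import *
from rig import *
s=sense(); print(s["eef_pos"],s["tcp_rot"],s["clock"],s["contact_force"],s["opening"],s["wrist_torque"])
p,R=leggrip(30,tx=11); go(s,p,R)
g=grab_frame("scene"); cv2.imwrite("pics/s7.png",g["pixels"][:,:,::-1])
```

```text
[644.17156917 324.85328797  54.53357073] [3.14052874 0.35238481 0.24436277] 21.65 [-0.60211339  0.08899338  1.66186127] 0.38631630364108216 [ 0.03406503 -0.02721548 -0.02258801]
shift [ 0.0059 -0.0002 -0.0109] |0.012| turn [1.100e-03 1.779e-01 1.000e-04] shift if turned first [ 0.0078 -0.0002 -0.0097]
```

Call:
{"name": "play_rows", "arguments": {"moves": [[[0.0015, 0, -0.0025], [0, 0.0436, 0], 30], [[0.0015, 0, -0.0025], [0, 0.0436, 0], 30], [[0.0015, 0, -0.0025], [0, 0.0436, 0], 30], [[0.0015, 0, -0.0025], [0, 0.0436, 0], 30], [[0, 0, 0], [0, 0, 0], 30]]}}

```text
clock: 22.2
eef_pos: [652.3, 326.9, 61.8]
tcp_rot: [3.14, 0.179, 0.244]
contact_force: [-0.6, 0.3, 2.1]
opening: 0.387
```

Call:
{"name": "play_rows", "arguments": {"moves": [[[0.0015, 0, -0.0025], [0, 0.0436, 0], 30], [[0.0015, 0, -0.0025], [0, 0.0436, 0], 30], [[0.001, 0, -0.0015], [0, 0.0262, 0], 30], [[0, 0, 0], [0, 0, 0], 30]]}}

```text
clock: 22.6
eef_pos: [656.9, 328.0, 67.3]
tcp_rot: [3.14, 0.067, 0.244]
contact_force: [-2.3, -0.8, 1.3]
opening: 0.388
```

Run:
```python
from h import *
from rig import *
s=sense(); print(s["eef_pos"],s["tcp_rot"],s["clock"],s["contact_force"],s["opening"],s["wrist_torque"])
p,R=leggrip(40.1,tx=11); go(s,p,R)
```

```text
[656.92691383 328.02877278  67.26859536] [3.1404169  0.06708776 0.24445957] 22.6 [-2.28012694 -0.7857628   1.27673615] 0.3877339815251081 [-0.07630846  0.3059448  -0.00684791]
shift [ 0.0031 -0.0002 -0.005 ] |0.006| turn [0.0012 0.0688 0.0002] shift if turned first [ 0.0034 -0.0002 -0.0048]
```

Call:
{"name": "play_rows", "arguments": {"moves": [[[0.0009, 0, -0.0015], [0, 0.0262, 0], 30], [[0.0009, 0, -0.0015], [0, 0.0262, 0], 30], [[0.0005, 0, -0.0008], [0, 0.014, 0], 30], [[0, 0, 0], [0, 0, 0], 30]]}}

```text
clock: 23.0
eef_pos: [659.4, 328.7, 70.8]
tcp_rot: [3.14, 0.0, 0.244]
contact_force: [-2.0, -0.9, 0.5]
opening: 0.389
```

Run:
```python
from h import *
from rig import *
s=sense(); print(s["eef_pos"],s["tcp_rot"],s["clock"],s["contact_force"],s["wrist_torque"])
```

```text
[659.41974067 328.65035478  70.75457129] [3.14047347e+00 2.94303329e-04 2.44459292e-01] 23.0 [-2.03355097 -0.91846567  0.51675669] [-0.21425558  0.50451961 -0.0686328 ]
```

Call:
{"name": "play_rows", "arguments": {"moves": [[[0.0006, 0, -0.001], [0, 0.0175, 0], 30], [[0.0003, 0, -0.0005], [0, 0.0087, 0], 30], [[0, 0, 0], [0, 0, 0], 30]]}}

```text
clock: 23.3
eef_pos: [660.5, 328.9, 72.6]
tcp_rot: [3.141, -0.028, 0.245]
contact_force: [-2.3, -1.9, -1.5]
opening: 0.392
```

Call:
{"name": "play_rows", "arguments": {"moves": [[[0.0006, 0, -0.001], [0, 0.0175, 0], 30], [[0.0003, 0, -0.0005], [0, 0.0087, 0], 30], [[0, 0, 0], [0, 0, 0], 30]]}}

```text
clock: 23.6
eef_pos: [661.1, 329.3, 74.3]
tcp_rot: [3.141, -0.054, 0.245]
contact_force: [-2.0, -0.9, -2.5]
opening: 0.391
```

Run:
```python
from h import *
from rig import *
s=sense(); print(s["eef_pos"],s["tcp_rot"],s["clock"],s["contact_force"],s["wrist_torque"],s["opening"])
g=grab_frame("scene"); w=grab_frame("wrist")
cv2.imwrite("pics/c8.png",np.hstack([cv2.resize(w["pixels"][:,:,::-1],(440,330)),crop(g["pixels"][:,:,::-1],310,240,130,119,360,330)]))
```

```text
[661.08840243 329.32167202  74.27331545] [ 3.14084232 -0.05420277  0.24466883] 23.6 [-1.97138456 -0.85579944 -2.45772038] [-0.24170247  0.5692857  -0.00523203] 0.3914472768157479
```

View pics/c8.png

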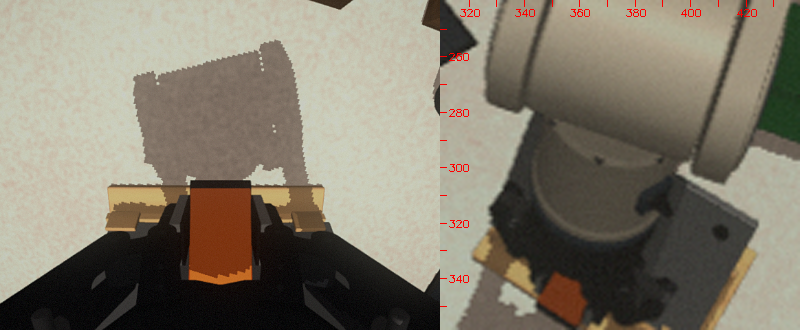

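Call:
{"name": "play_rows", "arguments": {"moves": [[[0, 0, 0], [0, 0, 0], 42], [[0, 0, 0], [0, 0, 0], 48], [[0, 0, 0], [0, 0, 0], 60], [[0, 0, 0], [0, 0, 0], 75], [[0, 0, 0], [0, 0, 0], 80], [[0, 0, -0.01], [0, 0, 0], 80], [[0, 0, -0.03], [0, 0, 0], 90], [[0, 0, -0.04], [0, 0, 0], 100], [[0, 0, -0.04], [0, 0, 0], 100], [[0.01, 0, -0.02], [0, 0, 0], 100], [[0.02, 0, -0.01], [0, 0, 0], 100], [[0.02, 0, 0], [0, 0, 0], 100], [[0, 0, 0], [0, 0, 0], 100], [[0, 0, 0], [0, 0, 0], 100]]}}

```text
clock: 25.1
eef_pos: [701.7, 339.4, 226.8]
tcp_rot: [3.141, -0.054, 0.244]
contact_force: [-0.1, -0.2, -0.4]
opening: 1.001
```

Run:
```python
from h import *
from rig import *
s=sense(); print(s["eef_pos"],s["tcp_rot"],s["clock"],s["contact_force"])
import pickle
D={}
for n in("wrist","top","scene"):
    f=grab_frame(n); D[n]=(f["pixels"],cal(f)); cv2.imwrite(f"pics/x_{n}.png",f["pixels"][:,:,::-1])
    hsv=cv2.cvtColor(f["pixels"],cv2.COLOR_RGB2HSV); m=cv2.inRange(hsv,(4,190,60),(14,255,255))
    nn,l,st,ce=cv2.connectedComponentsWithStats(m)
    for i in range(1,nn):
        if st[i,4]>60: 
            c=cv2.findContours((l==i).astype(np.uint8),0,2)[0][0]; print(n,st[i],ce[i].round(1),cv2.boxPoints(cv2.minAreaRect(c)).round(1).tolist())
pickle.dump(D,open("x.pkl","wb"))
```

```text
[701.70719315 339.40636562 226.81314211] [ 3.14089366 -0.05371433  0.24431729] 25.1 [-0.13835296 -0.23287885 -0.42939206]
wrist [ 299  263   44   99 4234] [320.1 312.2] [[299.0, 263.0], [342.0, 263.0], [342.0, 361.0], [299.0, 361.0]]
scene [346 333  22  24 307] [356.2 344.8] [[344.3999938964844, 348.3999938964844], [354.5, 331.5], [369.20001220703125, 340.29998779296875], [359.1000061035156, 357.20001220703125]]
```

Run:
```python
from h import *
import pickle
D=pickle.load(open("x.pkl","rb"))
Rt=Ro.from_euler("ZY",np.radians([14,-25]))
for ph in (0,.6,.65,.7,.75):
    Q=Ro.from_rotvec([0,-ph,0]); L=lambda q:TORG+Rt.apply(np.array([20,0,85])+Q.apply(q))
    P=[L([4,y,z]) for z in(-74,-78,6) for y in(-17,17)]
    print(ph,"wrist",proj(D["wrist"][1],P).round(0).tolist(),"scene",proj(D["scene"][1],P[2:4]).round(1).tolist())
w=D["wrist"][0][200:440,220:420,::-1]; s=D["scene"][0]
im=s[:,:,::-1].copy()
Q=Ro.from_rotvec([0,-.7,0]); L=lambda q:TORG+Rt.apply(np.array([20,0,85])+Q.apply(q))
tab=lambda q:TORG+Rt.apply(q)
P=[L([4,y,-78]) for y in(-17,17)]+[tab([4,y,z]) for y in(-90,90) for z in(0,135)]
for q in proj(D["scene"][1],P): cv2.circle(im,tuple(q.round().astype(int)),0,(255,255,0),-1)
cv2.imwrite("pics/c9.png",np.hstack([cv2.resize(w,(400,480)),crop(im,310,240,130,156,400,480)]))
```

```text
0 wrist [[339.0, 288.0], [302.0, 288.0], [339.0, 285.0], [303.0, 285.0], [343.0, 363.0], [299.0, 363.0]] scene [[352.6, 340.1], [366.4, 348.9]]
0.6 wrist [[342.0, 266.0], [300.0, 266.0], [341.0, 261.0], [300.0, 262.0], [343.0, 368.0], [299.0, 368.0]] scene [[345.1, 347.8], [359.4, 357.1]]
0.65 wrist [[342.0, 266.0], [300.0, 266.0], [342.0, 261.0], [300.0, 261.0], [343.0, 368.0], [299.0, 368.0]] scene [[344.7, 348.0], [359.1, 357.3]]
0.7 wrist [[342.0, 265.0], [300.0, 265.0], [342.0, 260.0], [300.0, 260.0], [343.0, 368.0], [299.0, 368.0]] scene [[344.4, 348.1], [358.8, 357.4]]
0.75 wrist [[342.0, 265.0], [300.0, 265.0], [342.0, 260.0], [300.0, 260.0], [343.0, 368.0], [299.0, 368.0]] scene [[344.1, 348.0], [358.6, 357.4]]
```

View pics/c9.png

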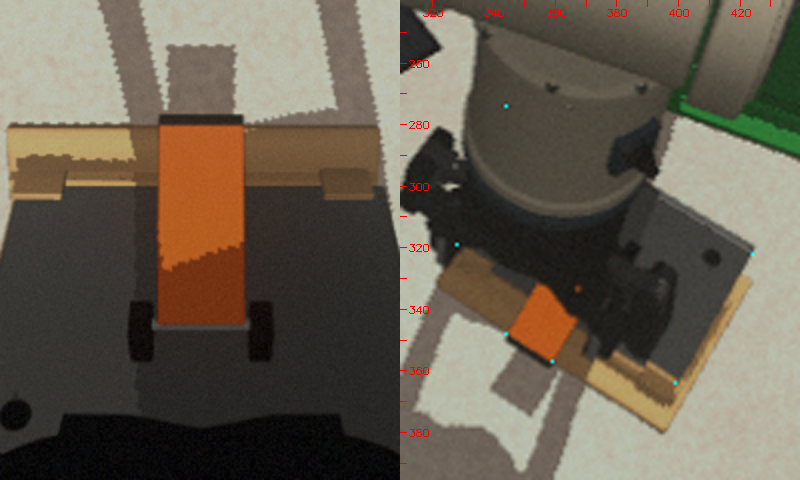

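Run:
```python
from h import *
from rig import *
s=sense()
R=Ro.from_euler("xyz",s["tcp_rot"])
p,Rg,Rt=tabtool(SEAT,14,-25,98.2); p=np.array([582.6,309.8,110.5])
hov=p+Rt.apply([0,0,110]); print(hov)
go(s,[hov[0],hov[1],hov[2]+40]); go(s,[hov[0],hov[1],hov[2]+40],Ro.from_euler("xyz",[np.pi,0,np.radians(104)]))
```

```text
[537.49288375 298.55353279 210.19385657]
shift [-0.1672  0.     -0.0326] |0.170|
shift [-0.1672  0.     -0.0326] |0.170| turn [ 0.0424 -0.0411 -1.5701] shift if turned first [-0.     -0.1687 -0.0236]
```

Call:
{"name": "play_rows", "arguments": {"moves": [[[-0.01, 0, -0.015], [0, 0, 0], 100], [[-0.03, 0, -0.0176], [0, -0.054, 0], 100], [[-0.042, 0, 0], [0, 0, 0], 100], [[-0.045, 0, 0], [0, 0, 0], 100], [[-0.03, 0, 0], [0, 0, -0.05], 100], [[-0.01, 0, 0], [0, 0, -0.11], 100], [[0, 0, 0], [0, 0, -0.14], 100], [[0, 0, 0], [0, 0, -0.14], 100], [[0, 0, 0], [0, 0, -0.14], 100], [[0, 0, 0], [0, 0, -0.14], 100], [[0, 0, 0], [0, 0, -0.14], 100], [[0, 0, 0], [0, 0, -0.14], 100], [[0, 0, 0], [0, 0, -0.14], 100], [[0, 0, 0], [0, 0, -0.14], 100], [[0, 0, 0], [0, 0, -0.14], 100], [[0, 0, 0], [0, 0, -0.11], 100], [[0, 0, 0], [0, 0, -0.04], 100], [[0, 0, 0], [0, 0, 0], 100]]}}

```text
clock: 27.05
eef_pos: [537.8, 298.2, 258.3]
tcp_rot: [3.14, 0.0, 1.815]
contact_force: [0.4, -0.4, 0.6]
opening: 0.997
```

Call:
{"name": "play_rows", "arguments": {"moves": [[[0, 0, 0], [-0.06, 0, 0], 100], [[0, 0, 0], [-0.11, 0, 0], 100], [[0, 0, 0], [-0.12, 0, 0], 100], [[0, 0, 0], [-0.1, 0, 0], 100], [[0, 0, 0], [-0.046, 0, 0], 100], [[0, 0, 0], [0, 0, 0], 100]]}}

```text
clock: 27.65
eef_pos: [536.5, 297.7, 257.2]
tcp_rot: [2.705, 0.0, 1.814]
contact_force: [-0.2, -0.9, -0.9]
opening: 1.003
```

Run:
```python
from h import *
from rig import *
s=sense(); print(s["eef_pos"],s["tcp_rot"],s["clock"])
_,Rg,Rt=tabtool(SEAT,14,-25,98.2); p=np.array([582.6,309.8,110.5])
go(s,p+Rt.apply([0,0,30]),Rg); go(s,p,Rg)
```

```text
[536.51507407 297.6953823  257.23852849] [2.70536799e+00 3.68908358e-04 1.81408333e+00] 27.65
shift [ 0.0007 -0.0188  0.1231] |0.125| turn [-0.0001  0.0008 -0.0008] shift if turned first [ 0.0006 -0.0188  0.1231]
shift [ 0.0007 -0.0188  0.1531] |0.154| turn [-0.0001  0.0008 -0.0008] shift if turned first [ 0.0006 -0.0188  0.1531]
```

Call:
{"name": "play_rows", "arguments": {"moves": [[[0.0007, -0.008, 0.01], [0, 0.0008, -0.0008], 100], [[0, -0.0108, 0.03], [0, 0, 0], 100], [[0, 0, 0.04], [0, 0, 0], 100], [[0, 0, 0.03], [0, 0, 0], 100], [[0, 0, 0.013], [0, 0, 0], 80], [[0, 0, 0], [0, 0, 0], 70], [[0, 0, 0], [0, 0, 0], 70]]}}

```text
clock: 28.35
eef_pos: [572.5, 307.5, 138.2]
tcp_rot: [2.705, 0.0, 1.815]
contact_force: [0.8, 0.5, 0.4]
opening: 0.7
```

Run:
```python
from h import *
from rig import *
s=sense(); print(s["eef_pos"],s["tcp_rot"],s["clock"],s["contact_force"])
_,Rg,Rt=tabtool(SEAT,14,-25,98.2); p=np.array([582.6,309.8,110.5])
go(s,p,Rg)
f=grab_frame("wrist"); cv2.imwrite("pics/w10.png",f["pixels"][:,:,::-1])
c=cal(f); T=lambda q:SEAT+Rt.apply(q)
print(proj(c,[T([-4,80,135]),T([4,80,135]),T([-4,40,135]),T([4,40,135])]).round(1))
g=cv2.cvtColor(f["pixels"],cv2.COLOR_RGB2GRAY)
for y in (90,120,150,180): print(y,g[y,270:370:3].tolist())
```

```text
[572.47354143 307.47605211 138.21323763] [2.70539566e+00 1.64290018e-04 1.81498531e+00] 28.35 [0.76054416 0.54725734 0.35584733]
shift [-0.0002 -0.0023  0.0295] |0.030| turn [-0.0001  0.0002 -0.0001] shift if turned first [-0.0002 -0.0023  0.0295]
[[303.2  85.5]
 [326.9  85.5]
 [304.4 201.8]
 [326.4 201.8]]
90 [173, 175, 181, 157, 181, 181, 185, 185, 186, 73, 103, 120, 119, 128, 133, 128, 104, 66, 69, 146, 178, 179, 185, 185, 183, 176, 209, 205, 207, 206, 209, 207, 214, 205]
120 [91, 87, 86, 106, 112, 110, 107, 105, 109, 78, 97, 114, 115, 127, 128, 125, 101, 65, 45, 61, 84, 162, 184, 186, 178, 171, 209, 207, 208, 216, 209, 204, 207, 213]
150 [96, 95, 99, 98, 95, 98, 103, 101, 104, 98, 84, 114, 116, 125, 112, 118, 102, 63, 60, 63, 133, 188, 188, 182, 185, 169, 213, 215, 208, 203, 208, 202, 213, 206]
180 [99, 93, 92, 96, 96, 99, 102, 104, 103, 95, 83, 108, 118, 118, 122, 120, 94, 58, 62, 60, 142, 185, 188, 182, 183, 177, 208, 208, 206, 207, 210, 208, 212, 211]
```

Call:
{"name": "play_rows", "arguments": {"moves": [[[-0.0002, -0.0018, 0.008], [0, 0, 0], 70], [[0, -0.0018, 0.01], [0, 0, 0], 60], [[0, 0, 0.008], [0, 0, 0], 50], [[0, 0, 0.0035], [0, 0, 0], 40], [[0, 0, 0], [0, 0, 0], 30], [[0, 0, 0], [0, 0, 0], 22], [[0, 0, 0], [0, 0, 0], 17], [[0, 0, 0], [0, 0, 0], 14], [[0, 0, 0], [0, 0, 0], 12], [[0, 0, 0], [0, 0, 0], 10]], "squeeze": 30}}

```text
clock: 29.4
eef_pos: [582.3, 310.0, 110.4]
tcp_rot: [2.703, -0.0, 1.816]
contact_force: [2.6, -0.7, 0.5]
opening: 0.106
```

Call:
{"name": "play_rows", "arguments": {"moves": [[[0, 0, 0], [0, 0, 0], 8], [[0, 0, 0], [0, 0, 0], 6], [[0, 0, 0], [0, 0, 0], 3], [[0, 0, 0], [0, 0, 0], 0], [[0, 0, 0], [0, 0, 0], 0]], "squeeze": 30}}

```text
clock: 29.9
eef_pos: [582.8, 310.3, 110.8]
tcp_rot: [2.702, -0.001, 1.816]
contact_force: [6.3, -0.4, 0.4]
opening: 0.09
```

Run:
```python
from h import *
from rig import *
s=sense(); print(s["eef_pos"],s["tcp_rot"],s["clock"],s["contact_force"],s["opening"],s["wrist_torque"])
```

```text
[582.84611645 310.28459642 110.83786136] [ 2.70174662e+00 -9.39158689e-04  1.81577787e+00] 29.9 [ 6.3083529  -0.4266047   0.38350523] 0.08974912087098787 [-0.04115233 -0.89133749 -0.20299244]
```

Call:
{"name": "play_rows", "arguments": {"moves": [[[0, 0.0005, -0.003], [0, 0, 0], 0], [[0, 0, -0.01], [0, 0, 0], 0], [[0, 0, -0.02], [0, 0, 0], 0], [[0, 0, -0.03], [0, 0, 0], 0], [[0, 0, -0.03], [0, 0, 0], 0], [[0, 0, -0.03], [0, 0, 0], 0], [[0, 0, -0.02], [0, 0, 0], 0], [[0, 0, -0.008], [0, 0, 0], 0], [[0, 0, 0], [0, 0, 0], 0]], "squeeze": 40}}

```text
clock: 30.8
eef_pos: [519.3, 294.1, 246.9]
tcp_rot: [2.705, 0.0, 1.816]
contact_force: [0.6, 0.2, -5.0]
opening: 0.085
```

Run:
```python
from h import *
from rig import *
import pickle
C=pickle.load(open("cal.pkl","rb"))
s=sense(); print(s["eef_pos"],s["tcp_rot"],s["clock"],s["contact_force"],s["opening"])
for n,(x,y) in(("top",(380,225)),("scene",(278,240))):
    im=cv2.imread(f"pics/{n}0.png"); g=cv2.cvtColor(im,cv2.COLOR_BGR2GRAY)
    m=(g<90).astype(np.uint8); m=cv2.morphologyEx(m,cv2.MORPH_OPEN,np.ones((3,3)))
    _,l,st,_=cv2.connectedComponentsWithStats(m); i=l[y,x]; c=cv2.findContours((l==i).astype(np.uint8),0,1)[0][0]
    print(n,st[i])
    # contour to world plane z=4 (pixel centre edges), minAreaRect there
    W=np.array([atz(C[n],q[0],4)[:2] for q in c],np.float32); r=cv2.minAreaRect(W); print(r, cv2.boxPoints(r).round(1).tolist())
```

```text
[519.27854183 294.05980682 246.86164509] [2.70511082e+00 5.03835842e-05 1.81560255e+00] 30.8 [ 0.56707245  0.18563236 -4.96207439] 0.08496559887139851
top [ 341  197   81   60 3982]
((593.2516479492188, -8.751777648925781), (199.18296813964844, 139.0369873046875), 82.27925109863281) [[511.0, -98.0999984741211], [648.7999877929688, -116.80000305175781], [675.5, 80.5999984741211], [537.7000122070312, 99.30000305175781]]
scene [ 235  202   88   82 3847]
((595.0859985351562, -9.908256530761719), (201.1792755126953, 139.8352813720703), 82.44113159179688) [[512.5, -100.4000015258789], [651.2000122070312, -118.80000305175781], [677.5999755859375, 80.5999984741211], [539.0, 99.0]]
```

```bash
cat >> h.py <<'E'
TILT=17.7
def matpose(up=0.,L=97.7): 
    o=np.array([594.2,-9.3,5.2+up])+Ro.from_euler("z",-7.6,degrees=True).apply([-36.3,0,0]); return tabtool(o,-7.6,TILT,L)
E
python3 - <<'E'
from h import *
from rig import *
s=sense(); p,R,Rt=matpose(130); print(p)
go(s,[p[0],p[1],s["eef_pos"][2]+5]); go(s,p,R)
E
```

```text
[587.66197208  -8.42764082 228.27502672]
shift [-0.31   -0.0042 -0.0075] |0.310|
shift [-0.31   -0.0142  0.0139] |0.311| turn [ 0.7364 -0.0246  0.3855] shift if turned first [-0.2908  0.1083 -0.0151]
```

Call:
{"name": "play_rows", "arguments": {"moves": [[[-0.01, 0, -0.003], [0, 0, 0], 0], [[-0.025, 0, -0.003], [0, 0, 0], 0], [[-0.038, -0.0007, -0.0015], [0, 0, 0], 0], [[-0.04, -0.0007, 0], [0, 0, 0], 0], [[-0.04, -0.0007, 0], [0, 0, 0], 0], [[-0.04, -0.0007, 0], [0, 0, 0], 0], [[-0.04, -0.0007, 0], [0, 0, 0], 0], [[-0.037, -0.0007, 0], [0, 0, 0], 0], [[-0.025, 0, 0], [0, 0, 0], 0], [[-0.015, 0, 0], [0.03, -0.001, 0.016], 0], [[0, 0, 0], [0.08, -0.003, 0.042], 0], [[0, 0, 0], [0.11, -0.0035, 0.057], 0], [[0, 0, 0], [0.12, -0.004, 0.063], 0], [[0, 0, 0], [0.12, -0.004, 0.063], 0], [[0, 0, 0], [0.12, -0.004, 0.063], 0], [[0, 0, 0], [0.1, -0.003, 0.052], 0], [[0, 0, 0], [0.056, -0.002, 0.03], 0], [[0, 0, 0], [0, 0, 0], 0], [[0, 0, 0], [0, 0, 0], 0]]}}

```text
clock: 32.7
eef_pos: [588.0, -8.9, 250.0]
tcp_rot: [-2.833, -0.0, 1.438]
contact_force: [-0.7, 0.3, -4.1]
opening: 0.089
```

Run:
```python
from h import *
from rig import *
s=sense(); print(s["eef_pos"],s["tcp_rot"],s["clock"],s["contact_force"],s["opening"],s["qpos"])
p,R,Rt=matpose(20); print(p); go(s,p,R)
```

```text
[588.03956224  -8.87198946 250.0394299 ] [-2.83274121e+00 -2.34804440e-04  1.43792909e+00] 32.7 [-0.7063748   0.26275275 -4.05133193] 0.08872400358005107 [-0.03506376  0.45409186  1.47472699  0.02994678  1.52024256  0.09161867]
[587.66197208  -8.42764082 118.27502672]
shift [0.0004 0.0396 0.1257] |0.132| turn [ 0.0001 -0.0003 -0.0001] shift if turned first [0.0004 0.0396 0.1257]
```

Call:
{"name": "play_rows", "arguments": {"moves": [[[0, 0.003, 0.01], [0, 0, 0], 0], [[0.0004, 0.0085, 0.027], [0, 0, 0], 0], [[0, 0.0105, 0.0333], [0, 0, 0], 0], [[0, 0.009, 0.0287], [0, 0, 0], 0], [[0, 0.0055, 0.0175], [0, 0, 0], 0], [[0, 0.003, 0.0092], [0, 0, 0], 0], [[0, 0, 0], [0, 0, 0], 0], [[0, 0, 0], [0, 0, 0], 0]]}}

```text
clock: 33.5
eef_pos: [588.0, -7.9, 120.8]
tcp_rot: [-2.834, -0.0, 1.438]
contact_force: [0.0, 0.5, -3.0]
opening: 0.085
```

Run:
```python
from h import *
from rig import *
import pickle
s=sense(); print(s["eef_pos"],s["tcp_rot"],s["clock"],s["contact_force"])
P=s["eef_pos"]; Rt=Ro.from_euler("xyz",s["tcp_rot"])*REL.inv(); tab=lambda q:P+Rt.apply(np.array(q)-[0,0,97.7])
g=grab_frame("scene"); c=cal(g); im=g["pixels"]; cv2.imwrite("pics/s12.png",im[:,:,::-1])
hsv=cv2.cvtColor(im,cv2.COLOR_RGB2HSV); m=cv2.inRange(hsv,(4,170,40),(16,255,255)); m[:, :200]=0
nn,l,st,ce=cv2.connectedComponentsWithStats(m)
for i in range(1,nn):
    if st[i,4]>60: print(st[i],ce[i].round(1),cv2.boxPoints(cv2.minAreaRect(cv2.findContours((l==i).astype(np.uint8),0,2)[0][0])).round(1).tolist())
for ph in(.55,.6,.65,.7,.75):
    Q=Ro.from_rotvec([0,-ph,0]); print(ph,proj(c,[tab(np.array([20,0,85])+Q.apply([4,y,z])) for z in(-76,6) for y in(-17,17)]).round(1).tolist())
print("slab",proj(c,[tab([4,y,z]) for y in(-90,90) for z in(0,135)]).round(1).tolist())
go(s,*matpose(3)[:2])
x0,y0=int(proj(c,[tab([0,0,60])])[0,0])-80,int(proj(c,[tab([0,0,60])])[0,1])-60
o=im[:,:,::-1].copy()
Q=Ro.from_rotvec([0,-.7,0]); 
for q in proj(c,[tab(np.array([20,0,85])+Q.apply([4,y,z])) for z in(-76,6) for y in(-17,17)]+[tab([4,y,z]) for y in(-90,90) for z in(0,135)]): cv2.circle(o,tuple(q.round().astype(int)),0,(255,255,0),-1)
cv2.imwrite("pics/c12.png",crop(o,x0,y0,160,120,800,600))
```

```text
[587.95889991  -7.91198282 120.77664824] [-2.83446994e+00 -4.59322526e-05  1.43759597e+00] 33.5 [ 0.02456171  0.5123997  -2.97867077]
[562   8  13  15  66] [568.2  15. ] [[560.2000122070312, 17.399999618530273], [567.0, 6.5], [575.4000244140625, 11.800000190734863], [568.5999755859375, 22.600000381469727]]
[260 217  16  31 273] [267.1 232.3] [[257.0, 244.0], [266.1000061035156, 216.6999969482422], [277.79998779296875, 220.60000610351562], [268.70001220703125, 247.89999389648438]]
0.55 [[262.9, 235.8], [270.1, 245.7], [266.5, 213.4], [274.1, 223.6]]
0.6 [[261.6, 236.3], [268.7, 246.2], [266.6, 213.3], [274.2, 223.5]]
0.65 [[260.3, 236.7], [267.4, 246.6], [266.7, 213.2], [274.3, 223.4]]
0.7 [[259.0, 237.0], [266.1, 247.0], [266.9, 213.1], [274.5, 223.3]]
0.75 [[257.7, 237.3], [264.8, 247.3], [267.0, 213.1], [274.6, 223.2]]
slab [[270.0, 204.8], [249.1, 179.9], [308.6, 255.3], [291.1, 234.8]]
shift [-0.0006  0.0057  0.0187] |0.020| turn [ 0.0018 -0.0002 -0.0005] shift if turned first [-0.0006  0.0057  0.0186]
```

Call:
{"name": "play_rows", "arguments": {"moves": [[[-0.0006, 0.002, 0.006], [0.0018, 0, -0.0005], 0], [[0, 0.0024, 0.008], [0, 0, 0], 0], [[0, 0.0013, 0.0047], [0, 0, 0], 0], [[0, 0, 0], [0, 0, 0], 0], [[0, 0, 0], [0, 0, 0], 0]]}}

```text
clock: 34.05
eef_pos: [587.0, -8.4, 100.1]
tcp_rot: [-2.831, 0.0, 1.438]
contact_force: [0.5, 0.1, -4.1]
opening: 0.087
```

Call:
{"name": "play_rows", "arguments": {"moves": [[[0, 0.0003, 0.001], [0, 0, 0], 0], [[0, 0.0003, 0.001], [0, 0, 0], 0], [[0, 0, 0], [0, 0, 0], 0]]}}

```text
clock: 34.35
eef_pos: [587.6, -8.5, 98.8]
tcp_rot: [-2.832, 0.0, 1.438]
contact_force: [1.1, -1.5, -0.2]
opening: 0.088
```

Run:
```python
from h import *
from rig import *
s=sense(); print(s["eef_pos"],s["tcp_rot"],s["clock"],s["contact_force"],s["wrist_torque"])
go(s,*matpose(0)[:2])
```

```text
[587.5648029   -8.49131911  98.80900453] [-2.83196582e+00  8.25821123e-06  1.43791332e+00] 34.35 [ 1.07945234 -1.46154498 -0.18256693] [-0.02915846 -0.25498229  0.0603835 ]
shift [0.0001 0.0002 0.0005] |0.001| turn [-0.0007 -0.0001 -0.0002] shift if turned first [0.0001 0.0002 0.0005]
```

Call:
{"name": "play_rows", "arguments": {"moves": [[[0, 0.0001, 0.0004], [0, 0, 0], 0], [[0, 0, 0], [0, 0, 0], 0]]}}

```text
clock: 34.55
eef_pos: [587.6, -8.5, 98.7]
tcp_rot: [-2.832, 0.0, 1.438]
contact_force: [0.7, -1.3, 6.2]
opening: 0.088
```

Call:
{"name": "play_rows", "arguments": {"moves": [[[0, 0, 0], [0, 0, 0], 5], [[0, 0, 0], [0, 0, 0], 8], [[0, 0, 0], [0, 0, 0], 10], [[0, 0, 0], [0, 0, 0], 12], [[0, 0, 0], [0, 0, 0], 14], [[0, 0, 0], [0, 0, 0], 17], [[0, 0, 0], [0, 0, 0], 20], [[0, 0, 0], [0, 0, 0], 25], [[0, 0, 0], [0, 0, 0], 30], [[0, 0, 0], [0, 0, 0], 30]]}}

```text
clock: 35.55
eef_pos: [587.2, -8.4, 97.8]
tcp_rot: [-2.831, 0.0, 1.438]
contact_force: [-0.2, -0.0, 0.1]
opening: 0.3
```

Run:
```python
from h import *
from rig import *
s=sense(); print(s["eef_pos"],s["tcp_rot"],s["clock"],s["contact_force"],s["opening"])
f=grab_frame("wrist"); c=cal(f)
P=s["eef_pos"]; Rt=Ro.from_euler("xyz",s["tcp_rot"])*REL.inv(); tab=lambda q:P+Rt.apply(np.array(q)-[0,0,97.7])
print(proj(c,[tab([-4,60,135]),tab([4,60,135])]).round(1)); g=cv2.cvtColor(f["pixels"],cv2.COLOR_RGB2GRAY)
y=int(proj(c,[tab([0,60,135])])[0,1]); print(y,g[y,250:400:3].tolist()); cv2.imwrite("pics/w13.png",f["pixels"][:,:,::-1])
```

```text
[587.1612948   -8.41636465  97.84769269] [-2.83117066e+00  3.42170807e-05  1.43794375e+00] 35.55 [-0.22420707 -0.0367213   0.07088669] 0.30021317675485565
[[309.8 166.6]
 [338.6 166.6]]
166 [147, 148, 151, 148, 145, 147, 149, 149, 81, 32, 32, 32, 32, 32, 36, 30, 39, 34, 31, 46, 73, 72, 74, 76, 79, 78, 80, 67, 52, 28, 28, 15, 27, 25, 21, 25, 28, 20, 20, 28, 16, 25, 19, 20, 23, 23, 18, 20, 21, 20]
```

Call:
{"name": "play_rows", "arguments": {"moves": [[[0, 0, 0], [0, 0, 0], 40], [[0, 0, -0.005], [0, 0, 0], 50], [[0, 0, -0.015], [0, 0, 0], 50], [[0, 0, -0.03], [0, 0, 0], 60], [[0, 0, -0.04], [0, 0, 0], 80], [[0, 0, -0.04], [0, 0, 0], 100], [[0, -0.01, -0.04], [0, 0, 0], 100], [[0, -0.03, -0.03], [0, 0, 0], 100], [[0.02, -0.04, -0.01], [0, 0, 0], 100], [[0.03, -0.04, 0], [0, 0, 0], 100], [[0.04, -0.04, 0], [0, 0, 0], 100], [[0.04, -0.04, 0], [0, 0, 0], 100], [[0.03, -0.03, 0], [0, 0, 0], 100], [[0, 0, 0], [0, 0, 0], 100], [[0, 0, 0], [0, 0, 0], 100]]}}

```text
clock: 37.1
eef_pos: [462.3, 160.8, 366.8]
tcp_rot: [-2.834, -0.001, 1.44]
contact_force: [-0.5, -0.4, -0.0]
opening: 1.0
```

Run:
```python
from h import *
from rig import *
s=sense(); print(s["eef_pos"],s["clock"],s["contact_force"])
a=grab_frame("scene"); t=grab_frame("top"); 
_,_,Rt=matpose(); o=np.array([594.2,-9.3,5.2])+Ro.from_euler("z",-7.6,degrees=True).apply([-36.3,0,0]); tab=lambda q:o+Rt.apply(q)
Q=Ro.from_rotvec([0,-.7,0])
pts=[tab([4,y,z]) for y in(-90,90) for z in(0,135)]+[tab(np.array([20,0,85])+Q.apply([4,y,-76])) for y in(-17,17)]
O=[]
for f,b in((a,(200,140,140,150)),(t,(325,165,112,120))):
    im=f["pixels"][:,:,::-1].copy()
    for q in proj(cal(f),pts): cv2.circle(im,tuple(q.round().astype(int)),0,(255,255,0),-1)
    O.append(crop(im,*b,400,430))
cv2.imwrite("pics/final.png",np.hstack(O))
```

```text
[462.29823795 160.84524241 366.75230101] 37.1 [-0.47434054 -0.39786234 -0.03502683]
```

View pics/final.png

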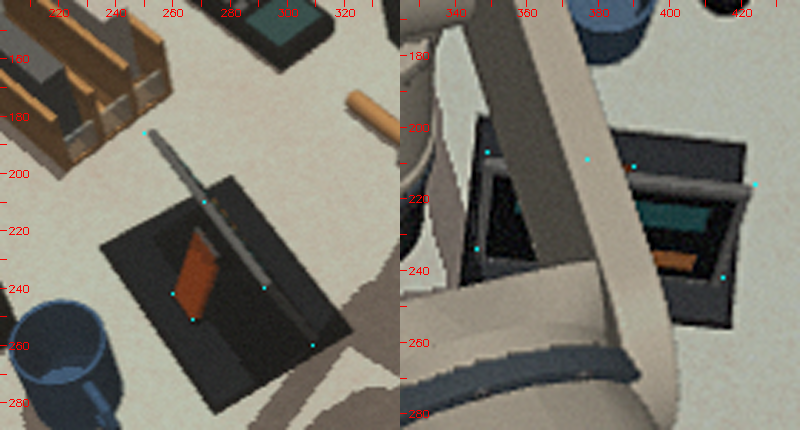

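```bash
python3 -c "
from rig import *
s=sense();print(s['clock'],s['qvel'].round(3));print(sign_off())"
```

```text
37.2 [-0.014  0.014  0.003  0.004 -0.001 -0.   ]
the job is handed in; nothing more can be done
None
```

The job is done and handed in at 37.2 s. I took the tablet from the rack's middle slot, leaned it on the plywood rest and let go. I then gripped the kickstand by its sides and swung it out, took the tablet again, stood it on the mat and let go.

**Final placement:** in the last scene and top pictures, with the arm clear, the tablet stands on its kickstand with the screen towards the robot. The corners I could see and the kickstand's foot end matched the planned pose to about 2–3 pixels, or a few mm. The plan put the tablet's bottom edge and foot evenly about the mat's middle and square with it. The arm hid part of the tablet in the top picture.

**Kickstand angle:** I turned it about 0.75 rad, just past its 0.70 stop, and the reading changed to a pull-down of about 2.5 N, which suggests the stop. The scene picture taken just above the mat fitted about 0.65–0.70 rad. Neither check proves the stop to better than a few hundredths of a radian.

**Forces and offsets:**
- The largest contact force I read was about 7 N.
- The tablet appeared to sit about 5 mm off along the rest's length. I corrected for this in the kickstand grip and the second grasp.
- On the second grasp the wrist camera misjudged the tablet's place across its thickness by roughly 1 mm. This caused a harmless side force of about 6 N.

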